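Shut the relay test jig on its interlock pin

TASK

Take the tall block relay out of its tray and plug it fully home in the socket of the open test jig, then swing the jig's lid down over it. Take the black-knobbed interlock pin from the tool block and push it down through the hole in the lid into the post below until its collar pushes the lid fully shut against the springs. Finish while still holding on to the pin and pressing it down, so that the jig stays shut for the test; leave the other things alone.

Things in the scene. Friction and masses are not known exactly. Their poses are not given: they have to be found in the camera images.
- relay: Block relay: grey housing 36 (x) x 30 (y) x 45 mm tall (z up); centred under it a black block plug 22 (x) x 14 (y) mm, 14 mm long, foot chamfered. Origin: centre of the housing's underside, where the plug begins. 80 g. Stands upright in a loose tray pocket, housing underside 20 mm above the bench; grip it over the 30 mm width (y). Fits either way round (half a turn).
- tray: Fixed black parts tray 150 (x) x 80 (y) x 20 mm tall, origin at the centre of its underside. Two pockets: the relay in the one 34 mm to its -x side, the blank in the one 34 mm to its +x side. The tray and the tool block may stand to either side of the jig.
- jig: Fixed test jig: base plate 200 (x) x 120 (y) mm, top 15 mm above the bench; origin at the centre of its underside, latch post (front) to -x, hinge to +x. In the middle a black socket block 64 x 46 mm, top 40 mm above the bench; in front an aluminium latch post 34 x 44 mm, top 95 mm above the bench; behind, a hinge bracket 90 mm wide. The sides are open, for the fingers.
- socket (a point): Centre of the mouth of the jig's socket hole, on the socket block's top, 40 mm above the bench; axes as the jig. Hole 24 (x) x 16 (y) mm, 18 mm deep (1 mm play each side of the plug). Seated, the relay's housing rests on the socket block: its origin is at this point, its top 85 mm above the bench.
- lid (a joint): Lid angle, rad: 0 = fully shut (level), grows as it opens up and back over the rear hinge, stop 1.95. Starts leaning back past vertical (1.7 to 1.9). Stiff damped hinge: it stays put above about 1.1 rad, sinks slowly below that, and on the seated relay rests 0.06 to 0.1 rad ajar on its sprung pusher. Shutting it takes about 8 N down at its hole, interlock spring included.
- lid_hinge (a point): Middle of the hinge axis, 99 mm above the bench, 80 mm to +x of the jig's origin; the axis runs along the jig's y.
- lid_hole (a point): Centre of the lid's hole (12.2 mm across) on the lid's outer (upper) face, 150 mm from the hinge axis; axes of the lid (x to the hinge, z out of the outer face). Lid: aluminium plate 8 mm thick, hinge axis in its mid-plane, 76 mm wide up to 132 mm from the hinge, then a 46 mm wide tongue ending at 174 mm: the top edge when open. Pusher pad under it, 80 mm from the hinge, 17 mm proud.
- post_hole (a point): Centre of the mouth of the hole in the latch post's top, 95 mm above the bench, right under the lid's hole when the lid is shut. 11.8 mm across; 33 mm down it there is the sprung interlock plunger (3 N preload, 300 N/m).
- interlock (a joint): Travel of the interlock plunger in the post, m: 0 = up, 0.005 when the pin is fully home, 0.007 stop.
- pin: Interlock pin, upright: steel shank 10 mm across, 46 mm long, tapered tip; steel collar 30 mm across, 5 mm thick; on it a black round knob 22 mm across, 32 mm tall. Origin: on the axis at the collar's underside, z up; knob top 37 mm above it. 70 g. Starts in the tool block, collar on its top. Fully home, the collar sits on the shut lid: origin 8 mm above the post's top. No catch.
- tool_block: Fixed wooden block 130 (x) x 56 (y) x 52 mm tall, origin at the centre of its underside; the pin stands in the hole 36 mm to its -x side, the gauge in the one 36 mm to its +x side.
- gauge: Plug gauge in the tool block, bystander: square dark steel head 18 x 18 x 16 mm; origin at the head's underside.
- blank: Short blank insert in the tray's other pocket, bystander: grey, 32 x 24 x 12 mm; origin at its underside.
- converter: Finned bronze-coloured converter box 110 x 62 x 32 mm on the bench, bystander; origin at its underside.
- screwdriver: Screwdriver with a black handle, 200 mm long, 26 mm thick, lying on the bench, bystander; origin at its middle, on the bench.
Not all that is in view belongs to the job. What is shaped like the pin but turquoise is not meant.

How it is judged (in metres and radians):
On the way, in this order (a step that is already met when the one before it is completed fails the run):
1. the relay is plugged home in the jig's socket, lid still up (horizontal distance between relay and socket below 0.003 m and z of relay in the frame of socket below 0.003 m and angle between the x axis of relay and the x axis of socket, either way round below 0.15 rad and value of joint lid above 0.5 rad), for 0.2 s.
2. the lid is swung down onto the relay (value of joint lid below 0.15 rad), for 0.2 s.
3. the pin is through the lid's hole and in the post's hole (horizontal distance between pin and post_hole below 0.006 m and z of pin in the frame of post_hole below 0.03 m and angle between pin's own z axis and vertical below 0.2 rad), for 0.1 s.
At the end, for the whole second after the job is handed in: Robot still on the pin (over 2 N): lid within 0.02 rad of shut; pin upright (0.1 rad), within 4 mm of the post hole's axis, collar at most 11.5 mm above the post, on the lid with over 1 N; plunger in over 3 mm; relay in its socket within 3 mm, square (0.15 rad), upright (0.1 rad) (value of joint lid below 0.02 rad and value of joint interlock above 0.003 m and horizontal distance between pin and post_hole below 0.004 m and z of pin in the frame of post_hole below 0.0115 m and angle between each of pin, relay's own z axis and vertical below 0.1 rad and contact force between pin and lid above 1 N and contact force between any of the fingers, the arm and pin above 2 N and horizontal distance between relay and socket below 0.003 m and z of relay in the frame of socket below 0.003 m and angle between the x axis of relay and the x axis of socket, either way round below 0.15 rad); the arm keeps its last pose, push and grip.
It fails at once if a bystander (gauge, blank, converter, screwdriver) is displaced by more than 30 mm (distance of any of gauge, blank, converter, screwdriver from where it was at the start of the episode above 0.03 m).
It also fails if it takes over 72 s, if anything falls off the work surface, if the arm or the gripper's body presses on something with over 40 N, if the wrist force passes 120 N, or if a joint passes its speed limit or range.

ROBOT

A 6-joint arm with a two-finger parallel gripper is mounted at the origin on the work surface. World frame = base frame: x ahead of the robot, y to its left, z up, the work surface at z = 0. Lengths are in m, angles in degrees, forces in N, time in s.
With the tool pointing down it reaches from about 0.35 to 0.875 m from the base axis. Payload 4.2 kg.
Tool frame: the origin (TCP) lies midway between the tips of the shut fingers; the grasp point (between the pads) lies 19 mm behind it; x points along the fingers, y is the direction in which the jaws open and shut, and the axes are right-handed (so a half turn about x gives the same grasp; the last joint's range is limited). The gripper opens to 87 mm and grips with 3 to 60 N. Pads are 19 mm wide; open, the fingers measure 117 mm over their backs; the gripper's body (75 mm by 190 mm) begins 51 mm behind the grasp point.
Start: joints at [-58.235, 22.042, 0.453, 0, -68.411, -14.817], TCP at [0.182, -0.598, 0.186] pointing down, gripper open.
Joint ranges: [-179.83, 179.83], [-69.29, 118.12], [-61.27, 80.66], [-181.25, 117.63], [-171.15, -9.14], [-177.46, 177.46]. Speed limits (degrees/s): [159.86, 159.86, 180, 180, 180, 180].

INTERFACE

Orientations are given as a 3x3 rotation matrix whose columns are the frame's x, y, z axes.
In Python, from station import r gives the robot as it stands.
- The arm moves only by the tool play_rows, never from a script. Its argument "plan" is a list that holds one entry, the list of rows, each a list of 6 numbers: the shift along the tool's x, y, z in cm, then the turn, a rotation vector about the tool's x, y, z in units of 10 degrees (1.0 is 10 degrees). A call has 1 to 5 rows; each row is the pose to reach, as a shift and turn from the pose commanded when the call began, along the tool's axes at that moment; what a row does not reach only later rows make up. A row lasts 1/8 s, in which the tool goes at most 62.5 mm and 10.7 degrees, less where a joint would pass 70% of its speed; a pose out of reach is approached as far as the arm can. A call with a gripper value outside its range is refused whole. "hand" is the opening, from 0 (shut) to 1 (fully open), set as the call begins (left out, the last holds). The fingers move at their own pace and stop on an object; the grip force is fixed at half the most. Time passes only in rows, so rows that repeat a pose let the fingers close. It gives the time, the measured TCP pose, the force and the opening at its end, in the units of the state.
- r.sense(): the state, without advancing time (a new reading comes with each control period).
- r.capture(name): name is "scene" or "top"; returns (picture, depth): 400x640x3 uint8, blue, green, red; 400x640 float32, m along the optical axis (not along the pixel's ray), 0 where there is no reading.
- r.get_calibration(name): a dict with "vfov" (degrees; the focal length in pixels is half the picture's height over the tangent of half this angle, whatever the lens; pixels are square), "cx", "cy" (the principal point, pixels), "rvec" (rotation vector, rad) and "tvec" (3), from world to camera coordinates, as OpenCV has them. Camera axes: x right, y down, z forward; pixel columns grow to the right and rows downward; lengths in m; the calibration is good to about 2 mm. A picture is of the moment at which its call begins. get_calibration takes no time and is no camera call.
- r.finish_job(): hands the job in, once; it reports no verdict.
The state is a dict: "time_s": time; "joints": joint angles; "joint_velocities": joint speeds; "effort": joint torques, N m; "tcp_pos": TCP position; "ee_rot": TCP orientation; "wrist_force": force on the tool from outside, world axes, zero at the start; "moment": the same for the moment, N m; "gripper_width": opening from 0.0 (shut) to 1.0 (fully open).
Only numpy, scipy, OpenCV 4.12 (cv2) and the standard library are available. Lean on these libraries where they do the work, as an engineer would, in place of code of your own. Each camera call takes 0.05 s, during which the arm holds its last target.

## Working session

There is one attempt and no reset: what is moved stays moved. The work goes in short steps, Python scripts to look and compute and a tool call to move; the robot and the scene stay as the last step left them, time stands still between calls to the robot, and variables do not carry over. Pictures are saved under pics/ and viewed, and the job is handed in when it is done.

Besides the shell and the picture viewer there is one more tool, called in YAML: its name, and indented under it one key for each argument. play_rows: Moves the arm, as the interface text tells. Its arguments: {"type":"object","properties":{"plan":{"type":"array","items":{"type":"array","items":{"type":"array","items":{"type":"number"}}}},"hand":{"type":"number"}},"required":["plan"]}

```bash
ls; mkdir -p pics; python3 - <<'E'
from station import r
import cv2,numpy as np
print(r.sense())
for n in("scene","top"):
    c=r.get_calibration(n);print(n,c)
    p,d=r.capture(n)
    cv2.imwrite(f"pics/{n}0.png",p);np.save(f"pics/{n}0.npy",d)
    print(d.min(),d.max())
E
```

```text
pics
{'time_s': 0.0, 'joints': array([-5.82347450e+01,  2.20911684e+01,  3.77510117e-01, -2.81777248e-02,
       -6.84107036e+01, -1.48167237e+01]), 'joint_velocities': array([-0.02087278,  0.00867272, -0.02202128, -0.04142615,  0.0292179 ,
       -0.07785454]), 'effort': array([-1.79922899e-04, -3.90667391e+01,  1.87409002e+01,  4.22004461e+00,
        1.09699965e-02, -1.95540169e-04]), 'tcp_pos': array([ 0.18200027, -0.59718437,  0.18484201]), 'ee_rot': array([[-7.53833795e-04, -2.91338128e-01,  9.56619845e-01],
       [ 2.08610728e-03,  9.56617577e-01,  2.91339081e-01],
       [-9.99997540e-01,  2.21523287e-03, -1.13368068e-04]]), 'wrist_force': array([ 0.18891596, -0.96521395, -1.00598975]), 'moment': array([ 0.00244641, -0.00600755,  0.01997094]), 'gripper_width': 1.0006716551354031}
scene {'vfov': 52.82270917245346, 'cx': 322.33572185926164, 'cy': 199.9354755595042, 'rvec': array([ 1.34008041,  2.2941402 , -0.87137695]), 'tvec': array([ 0.2184935 , -0.29342777,  1.26072979])}
0.0 3.5841596
top {'vfov': 51.864764240954784, 'cx': 323.03016273068295, 'cy': 200.77885921635914, 'rvec': array([ 2.17981995, -2.12718973,  0.11668187]), 'tvec': array([0.03663134, 0.55869764, 1.14323842])}
0.0 2.0302162
```

View pics/scene0.png

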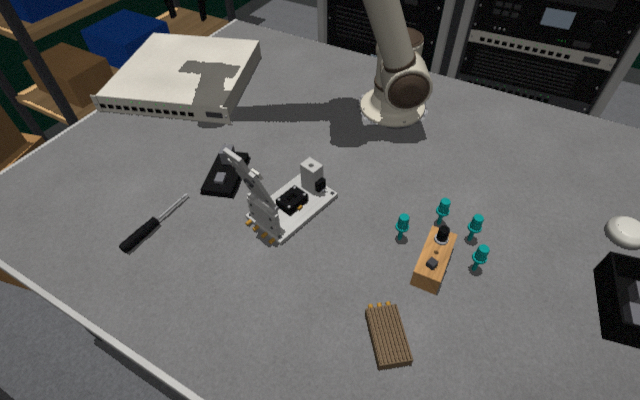

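View pics/top0.png

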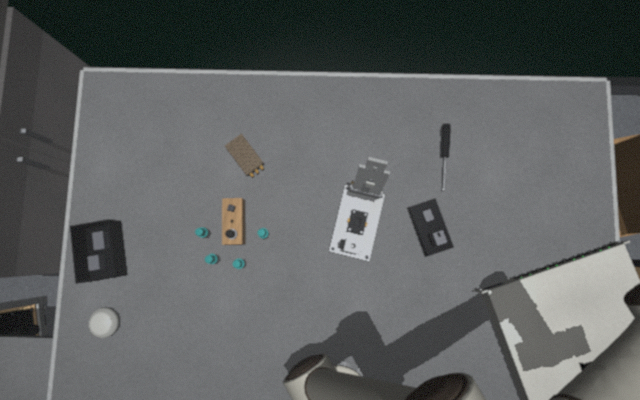

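```bash
cat > h.py <<'E'
from station import r
import cv2,numpy as np
def cal(n):
    c=r.get_calibration(n);f=200/np.tan(np.radians(c['vfov']/2))
    R,_=cv2.Rodrigues(np.array(c['rvec'],float));return f,c['cx'],c['cy'],R,np.array(c['tvec'],float).ravel()
def plane(n,u,v,z):
    f,cx,cy,R,t=cal(n);o=-R.T@t;d=R.T@np.array([(u-cx)/f,(v-cy)/f,1.]);return o+d*(z-o[2])/d[2]
def pts(n,d):
    f,cx,cy,R,t=cal(n);v,u=np.mgrid[:400,:640];P=np.stack([(u-cx)/f*d,(v-cy)/f*d,d],-1);return (P-t)@R
def proj(n,p):
    f,cx,cy,R,t=cal(n);q=R@np.array(p)+t;return q[:2]/q[2]*f+[cx,cy]
def shot(n,name):
    p,d=r.capture(n);cv2.imwrite(f"pics/{name}.png",p);np.save(f"pics/{name}.npy",d);return p,d
def crop(name,x0,y0,x1,y1,s,out):
    p=cv2.imread(f"pics/{name}.png")[y0:y1,x0:x1];cv2.imwrite(f"pics/{out}.png",cv2.resize(p,None,fx=s,fy=s,interpolation=cv2.INTER_CUBIC))
E
python3 - <<'E'
from h import *
crop("top0",320,140,460,270,5.5,"c1")
crop("top0",190,125,290,280,3.8,"c2")
crop("scene0",190,130,350,250,5,"c3")
for n in("top","scene"):
    f,cx,cy,R,t=cal(n);print(n,f,-R.T@t)
P=pts("top",np.load("pics/top0.npy"))
for (u,v) in [(98,250),(430,227),(360,215),(350,243),(439,238),(428,214),(230,234),(231,207),(232,222),(202,232),(444,150),(243,150),(560,300),(530,260),(290,100)]:
    print(u,v,P[v,u].round(4))
E
```

```text
top 411.2919930026274 [0.41652786 0.03433871 1.20241606]
scene 402.6969874284084 [1.0169381  0.33852885 0.75796702]
98 250 [0.4014 0.7022 0.0031]
430 227 [ 0.4909 -0.2579  0.0201]
360 215 [ 0.5185 -0.0553  0.0435]
350 243 [ 0.4381 -0.0256  0.0957]
439 238 [ 0.4585 -0.2712  0.0654]
428 214 [ 0.5271 -0.2495  0.0319]
230 234 [0.4544 0.2987 0.0904]
231 207 [0.5301 0.3053 0.0676]
232 222 [0.4902 0.3071 0.0388]
202 232 [0.4582 0.3775 0.0821]
444 150 [ 0.717  -0.2995  0.0224]
243 150 [0.7018 0.2877 0.0304]
560 300 [ 0.2998 -0.5967  0.0608]
530 260 [ 0.4042 -0.5497 -0.0008]
290 100 [0.8672 0.1587 0.0011]
```

View pics/c1.png

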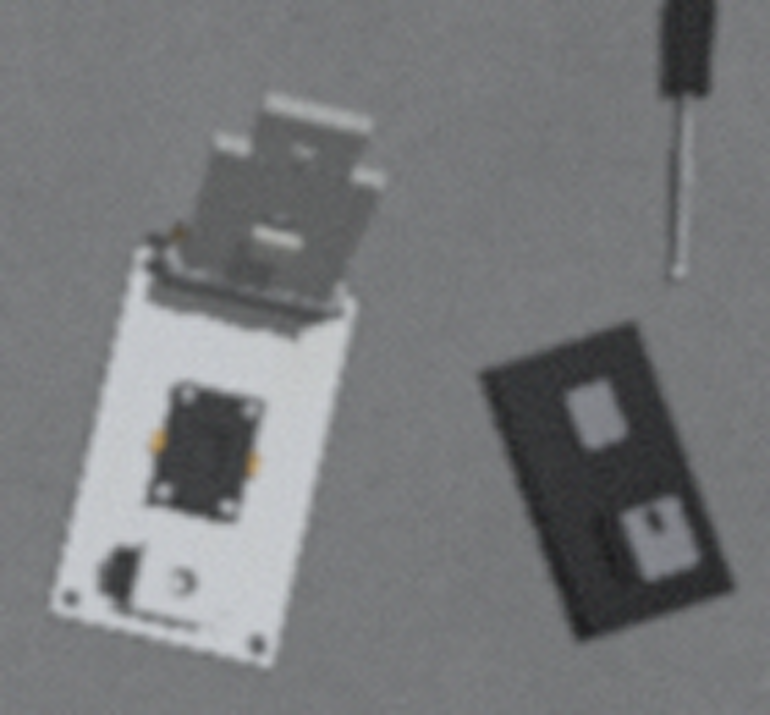

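View pics/c2.png

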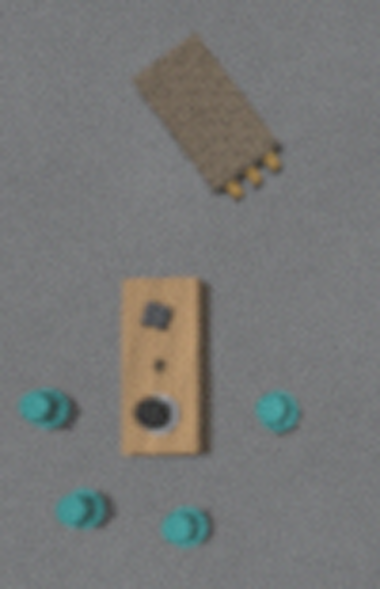

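View pics/c3.png

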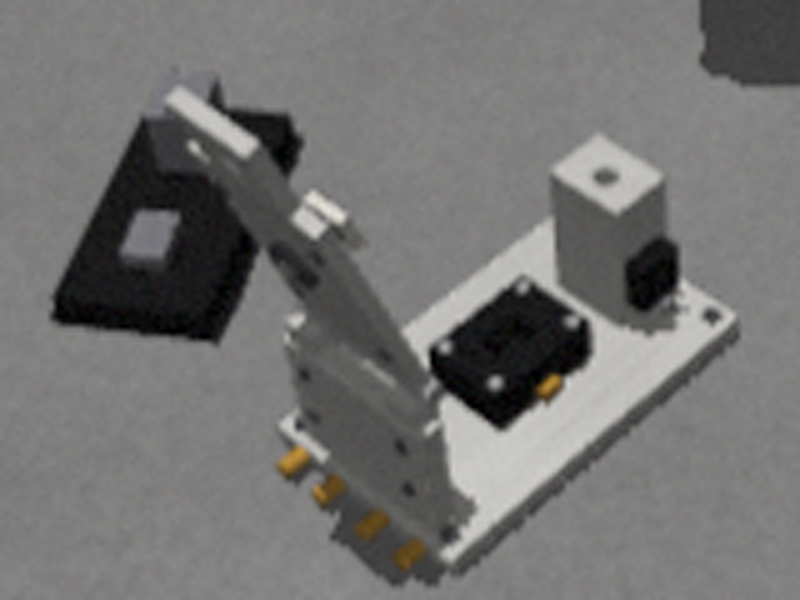

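```bash
python3 - <<'E'
from h import *
p=cv2.imread("pics/top0.png");d=np.load("pics/top0.npy");P=pts("top",d)
def sel(name,box,z0,z1):
    u0,v0,u1,v1=box;m=np.zeros(d.shape,bool);m[v0:v1,u0:u1]=1
    m&=(P[...,2]>z0)&(P[...,2]<z1)&(d>0);q=P[m]
    rc=cv2.minAreaRect((q[:,:2]*1000).astype(np.float32))
    print(name,len(q),"z",np.median(q[:,2]).round(4),"mean",q[:,:2].mean(0).round(4),"rect c",np.round(rc[0],1),"sz",np.round(rc[1],1),"ang",round(rc[2],2))
sel("base",(322,180,390,265),.009,.021)
sel("post",(322,225,390,265),.088,.102)
sel("socket",(335,200,380,240),.034,.046)
sel("tray",(400,195,460,260),.015,.026)
sel("relay",(400,195,460,260),.055,.075)
sel("blank",(415,195,440,227),.027,.04)
sel("block",(215,190,250,250),.045,.056)
sel("knob",(215,190,250,250),.08,.1)
sel("gauge",(215,190,250,250),.061,.075)
sel("lid",(345,145,395,200),.2,.3)
sel("lidall",(345,145,395,200),.11,.3)
sel("conv",(215,125,270,180),.02,.04)
for b in [(195,225,210,240),(205,252,220,266),(231,258,247,270),(256,226,272,240)]: sel("teal",b,.07,.1)
E
```

```text
base 1983 z 0.0156 mean [ 0.5005 -0.0488] rect c [507.2 -50.9] sz [120.3 214.3] ang 77.49
post 199 z 0.0955 mean [ 0.4317 -0.0336] rect c [431.6 -33.8] sz [43.9 33.7] ang 77.78
socket 324 z 0.0405 mean [ 0.5004 -0.0493] rect c [486.9 -44.4] sz [52.6 97.6] ang 70.3
tray 1178 z 0.0204 mean [ 0.4945 -0.2595] rect c [ 493.1 -262.2] sz [149.2  81.3] ang 20.1
relay 151 z 0.0654 mean [ 0.4605 -0.2731] rect c [ 460.6 -273.5] sz [35.4 29.8] ang 19.53
blank 98 z 0.0319 mean [ 0.5245 -0.2501] rect c [ 524.9 -250.3] sz [31.7 25. ] ang 21.52
block 739 z 0.0528 mean [0.4946 0.3027] rect c [494.  304.6] sz [128.   58.2] ang 2.75
knob 54 z 0.0896 mean [0.4572 0.3006] rect c [457.7 301.3] sz [19.9 20.3] ang 54.47
gauge 54 z 0.0674 mean [0.5114 0.3026] rect c [491.9 302.2] sz [94.5 18. ] ang 4.13
lid 446 z 0.2299 mean [ 0.6157 -0.0745] rect c [617.6 -75.1] sz [76.  29.7] ang 79.07
lidall 938 z 0.1956 mean [ 0.603  -0.0715] rect c [604.5 -72.3] sz [76.  56.3] ang 77.41
conv 811 z 0.0303 mean [0.6897 0.2832] rect c [687.5 281.6] sz [122.9  61.9] ang 38.44
teal 60 z 0.0831 mean [0.4597 0.3837] rect c [459.5 384.2] sz [19.1 19.9] ang 2.26
teal 62 z 0.0834 mean [0.3874 0.3535] rect c [387.2 354.1] sz [18.9 22.7] ang 1.44
teal 63 z 0.0829 mean [0.3762 0.2773] rect c [376.  278.1] sz [20.  21.5] ang 49.86
teal 58 z 0.0832 mean [0.462  0.2147] rect c [462.4 214.4] sz [21.8 20. ] ang 5.1
```

```bash
python3 - <<'E'
from h import *
d=np.load("pics/scene0.npy");P=pts("scene",d)
def sel(name,c,rad,z0,z1):
    m=(np.hypot(P[...,0]-c[0],P[...,1]-c[1])<rad)&(P[...,2]>z0)&(P[...,2]<z1)&(d>0);q=P[m]
    if len(q)<5: print(name,len(q));return
    rc=cv2.minAreaRect((q[:,:2]*1000).astype(np.float32))
    print(name,len(q),"z",np.median(q[:,2]).round(4),"rect c",np.round(rc[0],1),"sz",np.round(rc[1],1),"ang",round(rc[2],2))
sel("post",(.4316,-.0338),.05,.093,.102)
sel("socket",(.5,-.049),.045,.0385,.046)
sel("relay",(.4606,-.2735),.04,.063,.075)
sel("tray",(.493,-.262),.1,.0185,.022)
sel("knob",(.457,.301),.03,.086,.1)
sel("blk",(.494,.304),.08,.0505,.055)
# lid plane from top
d=np.load("pics/top0.npy");P=pts("top",d)
jx=np.array([np.cos(np.radians(-12.4)),np.sin(np.radians(-12.4))]);jy=np.array([-jx[1],jx[0]])
o=np.array([.5000,-.0488])
rel=P[...,:2]-o;X=rel@jx;Y=rel@jy
m=(abs(Y)<.035)&(P[...,2]>.14)&(X>.07)&(X<.2)&(d>0)
A=np.c_[P[...,2][m],np.ones(m.sum())];print(np.linalg.lstsq(A,X[m],rcond=None)[0],P[...,2][m].max(),X[m].max())
for z in np.arange(.13,.28,.01):
    k=m&(abs(P[...,2]-z)<.005)
    if k.any(): print(round(z,2),np.median(X[k]).round(4),k.sum())
E
```

```text
post 191 z 0.0961 rect c [432.3 -33.5] sz [46.9 35.9] ang 76.75
socket 353 z 0.0412 rect c [501.4 -49.5] sz [47.6 65.3] ang 79.08
relay 75 z 0.0662 rect c [ 462.8 -274.4] sz [36.6 30.4] ang 17.33
tray 550 z 0.0209 rect c [ 494.2 -262.9] sz [151.7  81.3] ang 20.18
knob 77 z 0.0898 rect c [458.3 301.5] sz [19.3 19.9] ang 5.12
blk 1086 z 0.0528 rect c [493.2 327.9] sz [131.8 105.3] ang 2.86
[0.33963892 0.03817003] 0.27156570540636 0.13522703473972403
0.14 0.0901 15
0.15 0.0924 36
0.16 0.0953 30
0.17 0.0977 53
0.18 0.1007 68
0.19 0.1031 91
0.2 0.1072 60
0.21 0.1101 54
0.22 0.1133 69
0.23 0.1164 65
0.24 0.1192 45
0.25 0.1225 44
0.26 0.1258 56
0.27 0.1293 57
```

```bash
cat >> h.py <<'E'
from scipy.spatial.transform import Rotation as Ro
def go(p,yaw,tilt=None):
    s=r.sense();R=np.array(s['ee_rot']);p=np.array(p)
    best=None
    for k in (0,180):
        a=np.radians(yaw+k);y=np.array([np.cos(a),np.sin(a),0]);x=np.array([0,0,-1.]);Rt=np.c_[x,y,np.cross(x,y)]
        w=Ro.from_matrix(R.T@Rt).as_rotvec()
        if best is None or np.linalg.norm(w)<np.linalg.norm(best): best=w
    D=R.T@(p-np.array(s['tcp_pos']))
    print("shift cm",(D*100).round(2),"turn/10deg",(np.degrees(best)/10).round(3),"dist",np.linalg.norm(D).round(4),"t",round(s['time_s'],2),"tcp",s['tcp_pos'].round(4),"F",s['wrist_force'].round(1),"J",s['joints'].round(0))
E
python3 -c "
from h import *
go((.4612,-.2738,.12),109.9)"
```

```text
shift cm [ 6.54 22.8  36.13] turn/10deg [-0.296 -0.    -0.011] dist 0.4322 t 0.1 tcp [ 0.182  -0.5973  0.185 ] F [-0.6  0.9  0.2] J [-58.  22.   0.  -0. -68. -15.]
```

play_rows:
  plan:
    - [[6.5, 22.8, 36.1, -0.3, 0, 0], [6.5, 22.8, 36.1, -0.3, 0, 0], [6.5, 22.8, 36.1, -0.3, 0, 0], [6.5, 22.8, 36.1, -0.3, 0, 0], [6.5, 22.8, 36.1, -0.3, 0, 0]]
  hand: 1

```text
time_s: 0.72
tcp_pos: [0.3848, -0.3621, 0.1385]
ee_rot: [[-0.0, -0.341, 0.94], [0.0, 0.94, 0.341], [-1.0, 0.0, -0.0]]
wrist_force: [1.1, -0.5, 0.5]
gripper_width: 1.002
```

```bash
python3 -c "
from h import *
go((.4612,-.2738,.12),109.9)"
```

```text
shift cm [ 1.85  5.7  10.19] turn/10deg [ 0.004 -0.001 -0.001] dist 0.1182 t 0.72 tcp [ 0.3848 -0.3621  0.1385] F [ 1.1 -0.5  0.5] J [-26.  15. -17.  -0. -58. -44.]
```

play_rows:
  plan:
    - [[1.9, 5.7, 10.2, 0, 0, 0], [1.9, 5.7, 10.2, 0, 0, 0], [1.9, 5.7, 10.2, 0, 0, 0]]

```text
time_s: 1.1
tcp_pos: [0.4619, -0.2727, 0.1188]
ee_rot: [[-0.002, -0.346, 0.938], [0.001, 0.938, 0.346], [-1.0, 0.001, -0.001]]
wrist_force: [0.1, -1.0, 0.4]
gripper_width: 1.001
```

```bash
python3 -c "
from h import *
go((.4612,-.2738,.031),109.9)"
```

```text
shift cm [ 8.78 -0.09 -0.1 ] turn/10deg [ 0.035 -0.007 -0.008] dist 0.0878 t 1.1 tcp [ 0.4619 -0.2727  0.1188] F [ 0.1 -1.   0.4] J [-13.  17. -18.  -0. -56. -57.]
```

play_rows:
  plan:
    - [[4, -0.1, -0.1, 0, 0, 0], [8, -0.1, -0.1, 0, 0, 0], [8.7, -0.1, -0.1, 0, 0, 0], [8.7, -0.1, -0.1, 0, 0, 0]]

```text
time_s: 1.6
tcp_pos: [0.4599, -0.2775, 0.0334]
ee_rot: [[-0.0, -0.341, 0.94], [-0.0, 0.94, 0.341], [-1.0, -0.0, -0.0]]
wrist_force: [-0.4, -0.5, 0.8]
gripper_width: 1.001
```

play_rows:
  plan:
    - [[0, 0, 0, 0, 0, 0], [0, 0, 0, 0, 0, 0], [0, 0, 0, 0, 0, 0], [0, 0, 0, 0, 0, 0]]
  hand: 0

```text
time_s: 2.1
tcp_pos: [0.46, -0.2768, 0.0333]
ee_rot: [[0.001, -0.341, 0.94], [-0.0, 0.94, 0.341], [-1.0, -0.0, 0.001]]
wrist_force: [-0.1, -0.8, -0.2]
gripper_width: 0.633
```

```bash
python3 -c "
from h import *
go((.4612,-.2738,.031),109.9)
print(r.sense()['gripper_width'])"
```

```text
shift cm [0.23 0.24 0.22] turn/10deg [0.006 0.003 0.002] dist 0.004 t 2.1 tcp [ 0.46   -0.2768  0.0333] F [-0.1 -0.8 -0.2] J [-14.  23. -23.   0. -44. -56.]
0.6326005364305582
```

play_rows:
  plan:
    - [[0.2, 0.24, 0.22, 0, 0, 0], [0.2, 0.24, 0.22, 0, 0, 0], [0.2, 0.24, 0.22, 0, 0, 0], [0.2, 0.24, 0.22, 0, 0, 0], [0.2, 0.24, 0.22, 0, 0, 0]]

```text
time_s: 2.72
tcp_pos: [0.4611, -0.2738, 0.0309]
ee_rot: [[0.0, -0.341, 0.94], [-0.0, 0.94, 0.341], [-1.0, -0.0, 0.0]]
wrist_force: [-0.2, -0.1, -1.2]
gripper_width: 0.066
```

```bash
python3 -c "
from h import *
go((.4612,-.2738,.031),109.9)
print(r.sense()['gripper_width'])"
```

```text
shift cm [-0.01 -0.    0.01] turn/10deg [0.004 0.    0.   ] dist 0.0001 t 2.73 tcp [ 0.4611 -0.2738  0.0309] F [-0.2 -0.1 -1.2] J [-13.  23. -23.  -0. -43. -57.]
0.06579439737037876
```

```bash
python3 -c "
from h import *
shot('scene','s1');crop('s1',130,60,370,240,3.3,'s1c')
shot('top','t1');crop('t1',330,140,500,290,4.4,'t1c')
print(r.sense()['gripper_width'])"
```

```text
0.025714902567857176
```

View pics/s1c.png

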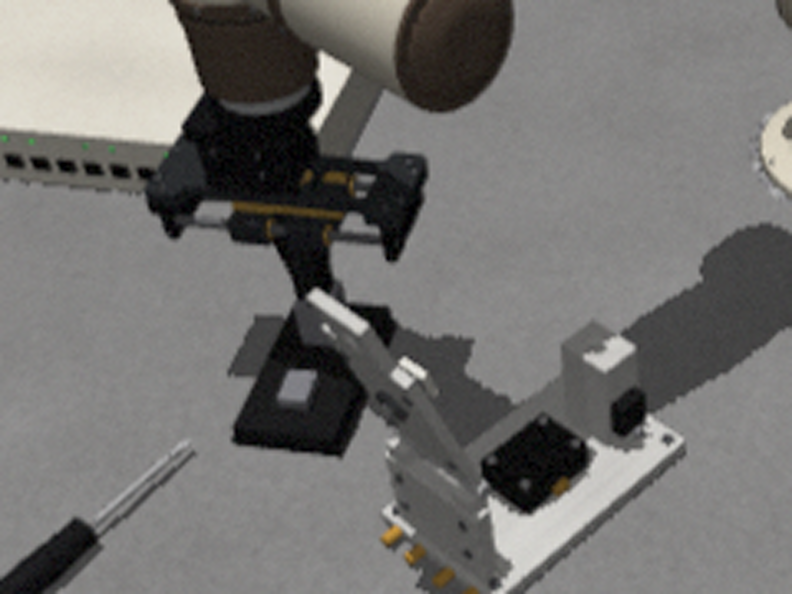

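View pics/t1c.png

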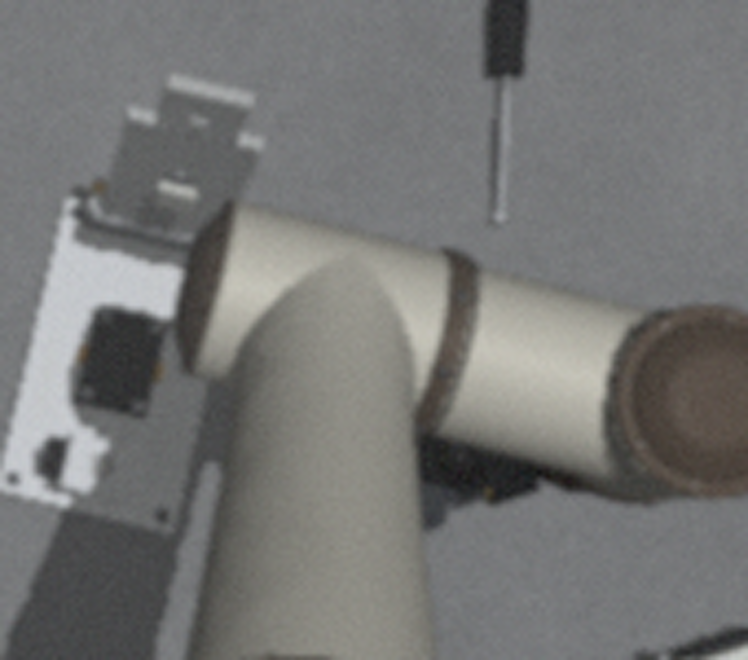

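```bash
python3 -c "
from h import *
for z in (.031,.05,.1): print(proj('scene',(.4611,-.2738,z)))
d=np.load('pics/s1.npy');P=pts('scene',d)
for z0,z1 in ((.025,.045),(.045,.06),(.06,.075),(.075,.095),(.1,.12)):
  m=(np.hypot(P[...,0]-.461,P[...,1]+.274)<.06)&(P[...,2]>z0)&(P[...,2]<z1)&(d>0)
  q=P[m]; v,u=np.where(m)
  print(z0,len(q),q.min(0).round(3),q.max(0).round(3),q.mean(0).round(3),u.min(),u.max(),v.min(),v.max()) if len(q) else z0
crop('s1',195,140,260,200,12,'s1d')
print(r.sense()['gripper_width'])"
```

```text
[228.73106308 158.1545009 ]
[227.37253432 152.80067903]
[223.614622   137.99113381]
0.025 70 [ 0.473 -0.285  0.025] [ 0.519 -0.244  0.045] [ 0.488 -0.266  0.034] 217 230 158 175
0.045 40 [ 0.44  -0.282  0.046] [ 0.484 -0.262  0.06 ] [ 0.472 -0.27   0.053] 219 234 148 159
0.06 58 [ 0.44  -0.284  0.06 ] [ 0.484 -0.258  0.075] [ 0.467 -0.272  0.066] 219 233 144 155
0.075 66 [ 0.448 -0.283  0.075] [ 0.477 -0.258  0.094] [ 0.467 -0.271  0.085] 218 230 139 148
0.1 77 [ 0.452 -0.287  0.1  ] [ 0.479 -0.253  0.12 ] [ 0.47 -0.27  0.11] 214 229 134 141
0.025714902567857176
```

View pics/s1d.png

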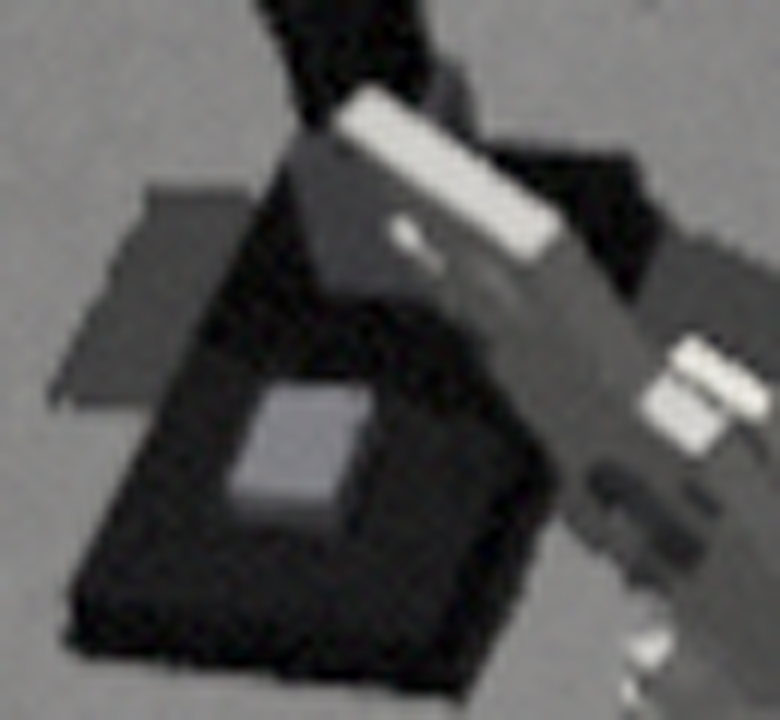

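```bash
python3 -c "
from h import *
a=np.radians(109.9);jy=np.array([np.cos(a),np.sin(a)]);jx=np.array([np.sin(a),-np.cos(a)])
p=cv2.imread('pics/s1.png').max(2)
for n in ('s0','s1'):
  d=np.load('pics/%s.npy'%('scene0' if n=='s0' else n));P=pts('scene',d)
  rel=P[...,:2]-np.array([.4611,-.2738]);X=rel@jx;Y=rel@jy
  for z0 in np.arange(.03,.14,.01):
    m=(np.hypot(X,Y)<.075)&(P[...,2]>z0)&(P[...,2]<z0+.01)&(d>0)
    if m.sum(): print(n,z0.round(2),m.sum(),'X',X[m].min().round(3),X[m].max().round(3),'Y',Y[m].min().round(3),Y[m].max().round(3))
s=r.sense();print(s['gripper_width'],s['effort'],s['time_s'])
"
```

```text
s0 0.03 82 X 0.015 0.075 Y -0.016 0.012
s0 0.04 25 X -0.015 0.021 Y -0.015 0.014
s0 0.05 28 X -0.017 0.02 Y -0.014 0.015
s0 0.06 83 X -0.017 0.021 Y -0.016 0.014
s1 0.03 81 X 0.015 0.075 Y -0.016 0.012
s1 0.04 25 X -0.018 0.019 Y -0.016 0.014
s1 0.05 27 X -0.015 0.02 Y -0.015 0.014
s1 0.06 48 X -0.02 0.02 Y -0.015 0.015
s1 0.07 22 X -0.01 0.012 Y -0.012 0.012
s1 0.08 37 X -0.01 0.013 Y -0.013 0.012
s1 0.09 36 X -0.005 0.013 Y -0.014 0.013
s1 0.1 40 X -0.005 0.014 Y -0.015 0.015
s1 0.11 37 X 0.006 0.013 Y -0.018 0.017
s1 0.12 11 X 0.011 0.013 Y -0.019 -0.008
s1 0.13 4 X -0.001 0.013 Y -0.014 -0.009
s1 0.14 77 X -0.026 0.041 Y -0.063 0.059
0.025714902567857176 [ 5.46653318e-03 -3.50290918e+01  1.38214713e+01  3.11698548e+00
 -4.40920936e-02 -1.02280283e-04] 2.825
```

play_rows:
  plan:
    - [[-4, 0, 0, 0, 0, 0], [-8, 0, 0, 0, 0, 0], [-8, 0, 0, 0, 0, 0], [-8, 0, 0, 0, 0, 0]]

```text
time_s: 3.32
tcp_pos: [0.4605, -0.2735, 0.1104]
ee_rot: [[-0.001, -0.341, 0.94], [0.001, 0.94, 0.341], [-1.0, 0.001, -0.0]]
wrist_force: [0.1, 0.5, -0.2]
gripper_width: 0.005
```

```bash
python3 -c "
from h import *
shot('scene','s2');crop('s2',150,50,300,180,5,'s2c')
s=r.sense();print(s['tcp_pos'],s['gripper_width'],s['joints'])
p=s['tcp_pos'];print(proj('scene',p))
d=np.load('pics/s2.npy');P=pts('scene',d)
a=np.radians(109.9);jy=np.array([np.cos(a),np.sin(a)]);jx=np.array([np.sin(a),-np.cos(a)])
rel=P[...,:2]-p[:2];X=rel@jx;Y=rel@jy
for z0 in np.arange(.05,.25,.01):
    m=(np.hypot(X,Y)<.03)&(P[...,2]>z0)&(P[...,2]<z0+.01)&(d>0)
    if m.sum(): print(z0.round(2),m.sum(),'X',X[m].min().round(3),X[m].max().round(3),'Y',Y[m].min().round(3),Y[m].max().round(3))
"
```

```text
[ 0.46011507 -0.27339807  0.10988889] 0.0040041571118158105 [-1.33649954e+01  1.74449565e+01 -1.83142518e+01 -3.35988595e-02
 -5.43623398e+01 -5.66902390e+01]
[223.21436238 134.7585177 ]
0.05 29 X -0.015 0.02 Y -0.015 0.013
0.06 84 X -0.018 0.021 Y -0.017 0.014
0.14 7 X -0.009 0.013 Y -0.008 0.007
0.15 38 X -0.009 0.014 Y -0.01 0.009
0.16 37 X -0.011 0.014 Y -0.009 0.009
0.17 38 X -0.005 0.015 Y -0.012 0.01
0.18 44 X -0.006 0.014 Y -0.015 0.012
0.19 51 X -0.003 0.015 Y -0.017 0.015
0.2 14 X 0.012 0.014 Y -0.017 0.013
0.21 4 X -0.01 0.014 Y -0.014 0.028
0.22 2 X 0.009 0.011 Y -0.008 -0.006
0.23 15 X 0.008 0.029 Y -0.007 -0.002
0.24 66 X -0.019 0.027 Y -0.019 0.028
```

View pics/s2c.png

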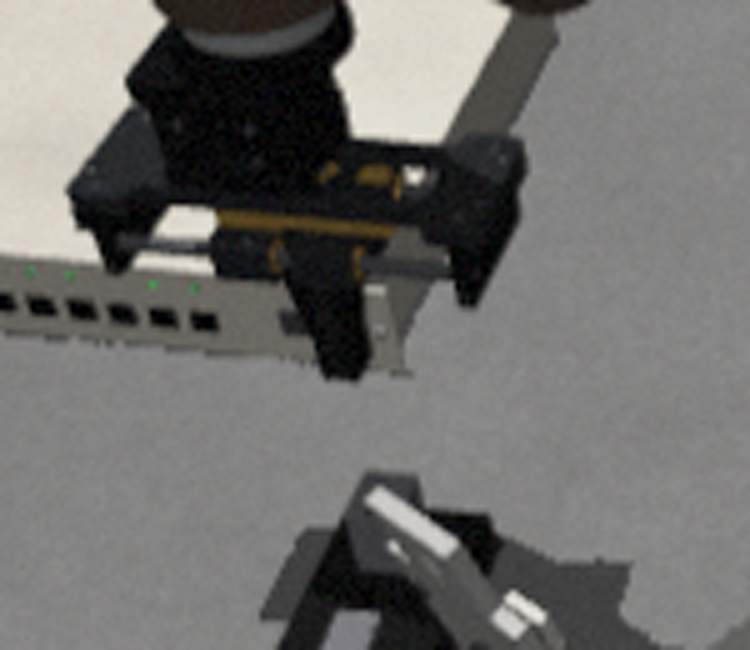

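```bash
python3 -c "
from h import *
p=r.sense()['tcp_pos']
for dz in (.03,.033,.035,.037,.039,.042): print(dz,proj('scene',p+[0,0,dz]))
d=np.load('pics/s2.npy');P=pts('scene',d)
rel=P[...,:2]-p[:2]
m=(np.hypot(*np.moveaxis(rel,-1,0))<.03)&(P[...,2]>.12)&(P[...,2]<.2)&(d>0)
z=np.sort(P[...,2][m]);print(z[:12].round(4)); v,u=np.where(m);print(u[v>=v.max()-1],v[v>=v.max()-1],P[v[v>=v.max()-1],u[v>=v.max()-1]].round(4))
"
```

```text
0.03 [220.79668835 125.19280327]
0.033 [220.54881599 124.21207709]
0.035 [220.38293455 123.55575432]
0.037 [220.21654382 122.89741652]
0.039 [220.04964146 122.23705441]
0.042 [219.79832343 121.24269518]
[0.1466 0.148  0.1493 0.1495 0.1497 0.1499 0.15   0.1504 0.1505 0.1507
 0.1508 0.1519]
[214 215 216 217 218 219 220 221 222 215 217 218 219 220 221] [124 124 124 124 124 124 124 124 124 125 125 125 125 125 125] [[ 0.4752 -0.2789  0.1519]
 [ 0.4746 -0.2761  0.1525]
 [ 0.471  -0.2768  0.1497]
 [ 0.472  -0.2722  0.1522]
 [ 0.4714 -0.2695  0.1528]
 [ 0.4684 -0.2694  0.1508]
 [ 0.4704 -0.2637  0.1543]
 [ 0.4682 -0.2628  0.1532]
 [ 0.4649 -0.2631  0.1507]
 [ 0.4747 -0.2769  0.1493]
 [ 0.47   -0.2754  0.1466]
 [ 0.4714 -0.2703  0.1495]
 [ 0.4689 -0.2697  0.148 ]
 [ 0.47   -0.265   0.1505]
 [ 0.4684 -0.2635  0.15  ]]
```

play_rows:
  plan:
    - [[0, 0, 0.1, 0, 0, 0], [0, 0, 0.1, 0, 0, 0], [0, 0, 0.1, 0, 0, 0], [0, 0, 0.1, 0, 0, 0], [0, 0, 0.1, 0, 0, 0]]
  hand: 1

```text
time_s: 4.0
tcp_pos: [0.462, -0.2734, 0.1109]
ee_rot: [[0.0, -0.341, 0.94], [-0.0, 0.94, 0.341], [-1.0, -0.0, -0.0]]
wrist_force: [-0.1, -0.1, 0.2]
gripper_width: 0.486
```

play_rows:
  plan:
    - [[2.5, 0, 0, 0, 0, 0], [5, 0, 0, 0, 0, 0], [7, 0, 0, 0, 0, 0], [7, 0, 0, 0, 0, 0], [7, 0, 0, 0, 0, 0]]

```text
time_s: 4.62
tcp_pos: [0.4627, -0.2737, 0.0417]
ee_rot: [[0.001, -0.341, 0.94], [-0.001, 0.94, 0.341], [-1.0, -0.001, 0.001]]
wrist_force: [0.3, -0.1, -0.3]
gripper_width: 0.979
```

```bash
python3 -c "
from h import *
go((.4612,-.2738,-.006),109.9)
print(r.sense()['gripper_width'])"
```

```text
shift cm [ 4.77  0.05 -0.15] turn/10deg [0.006 0.006 0.006] dist 0.0477 t 4.62 tcp [ 0.4627 -0.2737  0.0417] F [ 0.3 -0.1 -0.3] J [-13.  22. -23.   0. -45. -57.]
0.9792130453181066
```

play_rows:
  plan:
    - [[1.2, 0, -0.15, 0, 0, 0], [2.4, 0, -0.15, 0, 0, 0], [3.6, 0, -0.15, 0, 0, 0], [4.6, 0, -0.15, 0, 0, 0], [4.6, 0, -0.15, 0, 0, 0]]

```text
time_s: 5.25
tcp_pos: [0.4598, -0.2737, -0.0062]
ee_rot: [[-0.002, -0.341, 0.94], [0.001, 0.94, 0.341], [-1.0, 0.001, -0.002]]
wrist_force: [0.8, -0.5, 0.1]
gripper_width: 1.001
```

```bash
python3 -c "
from h import *
go((.4612,-.2738,-.006),109.9)
shot('scene','s3');crop('s3',180,80,300,190,6,'s3c')"
```

```text
shift cm [-0.02 -0.05  0.13] turn/10deg [ 0.005 -0.011 -0.008] dist 0.0014 t 5.25 tcp [ 0.4598 -0.2737 -0.0062] F [ 0.8 -0.5  0.1] J [-13.  26. -25.  -0. -39. -57.]
```

View pics/s3c.png

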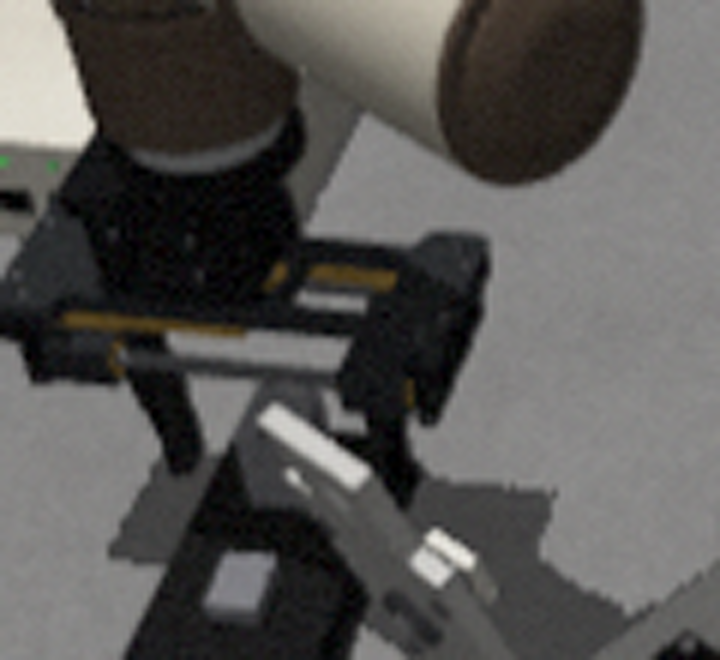

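The fingers now straddle the relay at crop (280,440), with the tips just above the tray. The shut-finger picture showed the true tips about 37 mm higher than the reported z. Closing now.

play_rows:
  plan:
    - [[0, 0, 0.1, 0, 0, 0], [0, 0, 0.1, 0, 0, 0], [0, 0, 0.1, 0, 0, 0], [0, 0, 0.1, 0, 0, 0], [0, 0, 0.1, 0, 0, 0]]
  hand: 0

```text
time_s: 5.92
tcp_pos: [0.4616, -0.2736, -0.005]
ee_rot: [[0.0, -0.341, 0.94], [-0.0, 0.94, 0.341], [-1.0, -0.0, 0.0]]
wrist_force: [0.1, 1.0, 0.2]
gripper_width: 0.521
```

play_rows:
  plan:
    - [[0, 0, 0, 0, 0, 0], [0, 0, 0, 0, 0, 0], [0, 0, 0, 0, 0, 0]]

```text
time_s: 6.3
tcp_pos: [0.4615, -0.2736, -0.0051]
ee_rot: [[-0.0, -0.341, 0.94], [0.0, 0.94, 0.341], [-1.0, 0.0, -0.0]]
wrist_force: [-0.2, 0.5, -0.5]
gripper_width: 0.339
```

```bash
python3 -c "
from h import *
go((.4612,-.2738,-.006),109.9)
s=r.sense();print(s['gripper_width'],s['moment'])"
```

```text
shift cm [ 0.09 -0.01 -0.04] turn/10deg [ 0.005 -0.    -0.   ] dist 0.001 t 6.3 tcp [ 0.4615 -0.2736 -0.0051] F [-0.2  0.5 -0.5] J [-13.  26. -25.   0. -39. -57.]
0.3385547946940052 [ 0.01152372 -0.01101562  0.0151126 ]
```

play_rows:
  plan:
    - [[-2, 0, 0, 0, 0, 0], [-5, 0, 0, 0, 0, 0], [-9, 0, 0, 0, 0, 0], [-9, 0, 0, 0, 0, 0], [-9, 0, 0, 0, 0, 0]]

```text
time_s: 6.92
tcp_pos: [0.4608, -0.2732, 0.0843]
ee_rot: [[-0.001, -0.341, 0.94], [0.001, 0.94, 0.341], [-1.0, 0.001, -0.001]]
wrist_force: [-0.0, 0.5, -1.6]
gripper_width: 0.343
```

```bash
python3 -c "
from h import *
go((.5003,-.049,.085),77.6)
print(r.sense()['gripper_width'])"
```

```text
shift cm [-0.05 19.73 11.36] turn/10deg [ 3.232 -0.006 -0.006] dist 0.2277 t 6.92 tcp [ 0.4608 -0.2732  0.0843] F [-0.   0.5 -1.6] J [-13.  19. -20.  -0. -51. -57.]
0.3429425098390543
```

play_rows:
  plan:
    - [[0, 4, 2.3, 0.65, 0, 0], [0, 8, 4.5, 1.3, 0, 0], [0, 12, 6.8, 1.95, 0, 0], [0, 16, 9.1, 2.6, 0, 0], [0, 19.7, 11.4, 3.23, 0, 0]]

```text
time_s: 7.55
tcp_pos: [0.5003, -0.0482, 0.0834]
ee_rot: [[-0.003, 0.217, 0.976], [-0.0, 0.976, -0.217], [-1.0, -0.001, -0.003]]
wrist_force: [0.4, -0.3, -0.5]
gripper_width: 0.341
```

play_rows:
  plan:
    - [[0, 0, 0, 0, 0, 0], [0, 0, 0, 0, 0, 0], [0, 0, 0, 0, 0, 0]]

```text
time_s: 7.92
tcp_pos: [0.5007, -0.0504, 0.0843]
ee_rot: [[-0.002, 0.215, 0.977], [-0.0, 0.977, -0.215], [-1.0, -0.001, -0.001]]
wrist_force: [-0.8, 0.5, -1.0]
gripper_width: 0.34
```

```bash
python3 -c "
from h import *
go((.5003,-.049,.085),77.6)
print(r.sense()['gripper_width'])
shot('scene','s4');crop('s4',210,80,370,250,3.5,'s4c')
shot('top','t4');crop('t4',290,140,450,290,4,'t4c')"
```

```text
shift cm [-0.07  0.13 -0.07] turn/10deg [-0.002 -0.009  0.003] dist 0.0017 t 7.92 tcp [ 0.5007 -0.0504  0.0843] F [-0.8  0.5 -1. ] J [  13.   16.  -24.   -0.  -49. -115.]
0.3404641521500449
```

View pics/s4c.png

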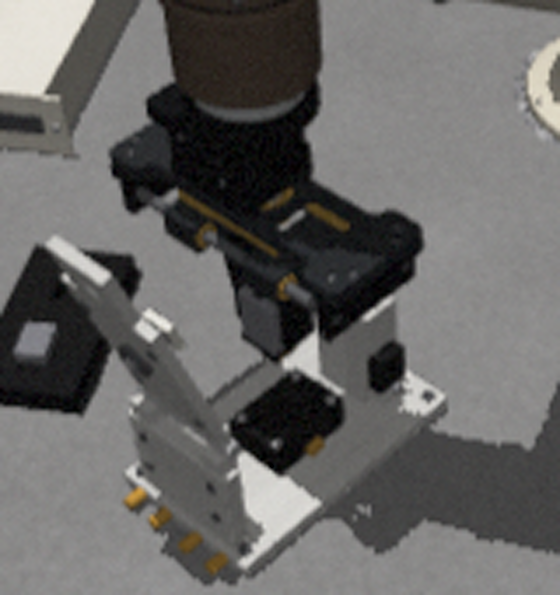

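View pics/t4c.png

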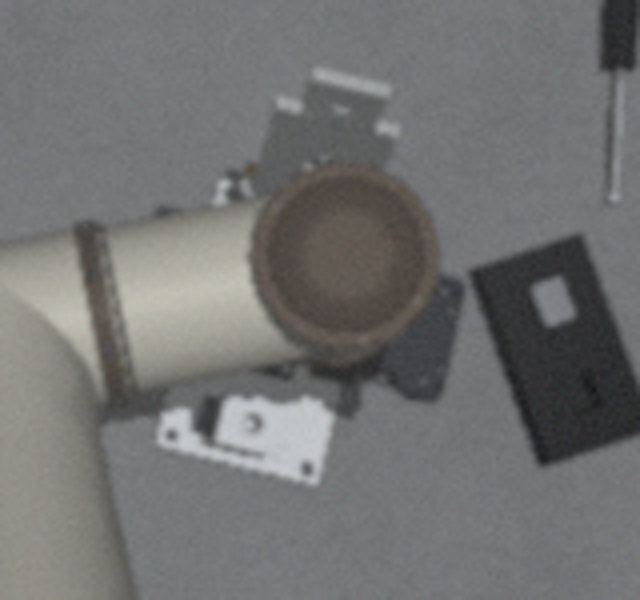

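```bash
python3 -c "
from h import *
s=r.sense();p=s['tcp_pos']
a=np.radians(-12.4);jx=np.array([np.cos(a),np.sin(a)]);jy=np.array([-jx[1],jx[0]])
d=np.load('pics/s4.npy');P=pts('scene',d);o=np.array([.5003,-.049])
print('tcp rel',(p[:2]-o)@jx,(p[:2]-o)@jy,p[2])
rel=P[...,:2]-o;X=rel@jx;Y=rel@jy;Z=P[...,2]
for z0 in np.arange(.02,.2,.006):
    m=(abs(X)<.05)&(abs(Y)<.04)&(Z>z0)&(Z<z0+.006)&(d>0)
    if m.sum():
      q=X[m]; k=np.where(m); print(z0.round(3),m.sum(),'Xmax',np.percentile(q,[50,80,95]).round(4),'Y',Y[m].min().round(3),Y[m].max().round(3))
img=cv2.imread('pics/s4.png');
crop('s4',255,140,325,220,8,'s4d')
"
```

```text
tcp rel 0.0010508801234999105 -0.0012831871000608494 0.08462620340430602
0.02 79 Xmax [0.0021 0.0324 0.0338] Y -0.024 0.029
0.026 70 Xmax [0.012  0.0322 0.0333] Y -0.023 0.026
0.032 63 Xmax [0.0041 0.0325 0.0337] Y -0.022 0.024
0.038 364 Xmax [0.0042 0.0237 0.032 ] Y -0.025 0.025
0.044 5 Xmax [-0.0129  0.0029  0.005 ] Y -0.011 0.014
0.092 2 Xmax [-0.0009  0.0033  0.0054] Y 0.004 0.005
0.098 6 Xmax [0.0058 0.0114 0.0116] Y -0.002 0.006
0.11 16 Xmax [0.0177 0.0184 0.0189] Y -0.012 0.015
0.116 24 Xmax [0.0182 0.0188 0.0194] Y -0.015 0.015
0.122 39 Xmax [0.0144 0.0183 0.0189] Y -0.024 0.023
0.128 37 Xmax [0.0132 0.0181 0.0187] Y -0.024 0.023
0.134 45 Xmax [0.014  0.0186 0.0191] Y -0.025 0.023
0.14 41 Xmax [0.014  0.0184 0.0189] Y -0.025 0.023
0.146 37 Xmax [0.0143 0.0185 0.019 ] Y -0.026 0.025
0.152 61 Xmax [0.0145 0.0176 0.0188] Y -0.029 0.025
0.158 18 Xmax [0.0123 0.0131 0.0134] Y -0.033 0.027
0.164 12 Xmax [0.0125 0.0136 0.014 ] Y -0.031 0.029
0.17 9 Xmax [0.0009 0.0131 0.0139] Y -0.025 0.028
0.176 10 Xmax [0.0026 0.0054 0.0076] Y -0.023 -0.02
0.182 6 Xmax [0.0067 0.0098 0.0107] Y -0.023 -0.02
0.188 9 Xmax [0.0124 0.0144 0.0159] Y -0.023 -0.021
0.194 20 Xmax [0.0388 0.04   0.0401] Y -0.039 0.038
0.2 49 Xmax [0.0395 0.0401 0.0408] Y -0.039 0.038
```

View pics/s4d.png

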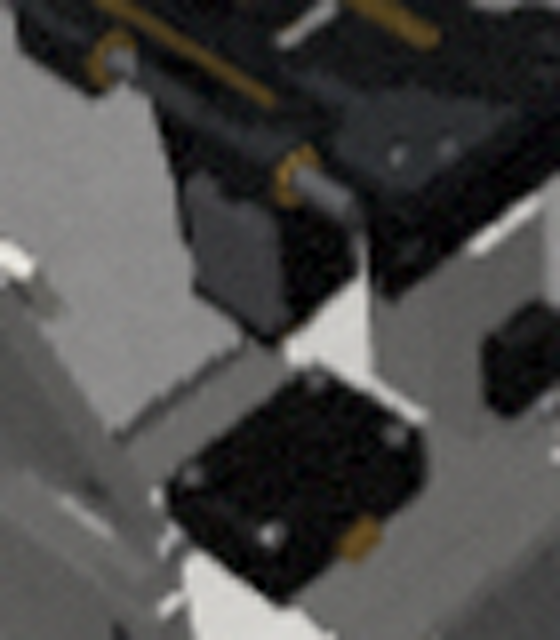

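play_rows:
  plan:
    - [[2, 0.07, 0.03, 0, 0, 0], [4, 0.07, 0.03, 0, 0, 0], [5, 0.07, 0.03, 0, 0, 0], [5, 0.07, 0.03, 0, 0, 0], [5, 0.07, 0.03, 0, 0, 0]]

```text
time_s: 8.65
tcp_pos: [0.5026, -0.049, 0.0356]
ee_rot: [[0.001, 0.214, 0.977], [0.0, 0.977, -0.214], [-1.0, 0.0, 0.001]]
wrist_force: [0.1, -0.2, -0.7]
gripper_width: 0.342
```

```bash
cat >> h.py <<'E'
def st():
    s=r.sense();p=s['tcp_pos'];o=np.array([.5003,-.049])
    a=np.radians(-12.4);jx=np.array([np.cos(a),np.sin(a)]);jy=np.array([-jx[1],jx[0]])
    R=s['ee_rot']
    print('t',round(s['time_s'],2),'jig X,Y mm',((p[:2]-o)@jx*1e3).round(2),((p[:2]-o)@jy*1e3).round(2),'z',(p[2]*1e3).round(2),'Fjig',(s['wrist_force'][:2]@jx).round(1),(s['wrist_force'][:2]@jy).round(1),s['wrist_force'][2].round(1),'M',s['moment'].round(2),'yaw',np.degrees(np.arctan2(R[1,1],R[0,1])).round(2),'g',round(s['gripper_width'],3))
E
python3 -c "
from h import *
st()
shot('scene','s5');crop('s5',255,140,325,220,8,'s5d')
d=np.load('pics/s5.npy');P=pts('scene',d);o=np.array([.5003,-.049])
a=np.radians(-12.4);jx=np.array([np.cos(a),np.sin(a)]);jy=np.array([-jx[1],jx[0]])
rel=P[...,:2]-o;X=rel@jx;Y=rel@jy;Z=P[...,2]
for z0 in np.arange(.026,.11,.006):
    m=(abs(X)<.05)&(abs(Y)<.04)&(Z>z0)&(Z<z0+.006)&(d>0)
    if m.sum():
      q=X[m]; print(z0.round(3),m.sum(),'Xmax',np.percentile(q,[50,80,95]).round(4),'Y',Y[m].min().round(3),Y[m].max().round(3))
"
```

```text
t 8.65 jig X,Y mm 2.23 0.5 z 35.58 Fjig 0.2 -0.1 -0.7 M [-0.04  0.01  0.03] yaw 77.65 g 0.342
0.026 58 Xmax [0.016  0.0325 0.0332] Y -0.023 0.026
0.032 51 Xmax [0.0112 0.0329 0.0338] Y -0.022 0.023
0.038 255 Xmax [0.0156 0.0272 0.033 ] Y -0.023 0.024
0.044 7 Xmax [0.0137 0.033  0.0342] Y -0.016 0.02
0.05 5 Xmax [0.0094 0.0127 0.0131] Y -0.003 0.007
0.062 15 Xmax [0.0194 0.0198 0.0204] Y -0.015 0.016
0.068 22 Xmax [0.0195 0.0201 0.0205] Y -0.014 0.016
0.074 36 Xmax [0.015  0.0193 0.0202] Y -0.022 0.025
0.08 34 Xmax [0.0148 0.0192 0.0202] Y -0.022 0.025
0.086 37 Xmax [0.0157 0.02   0.0209] Y -0.025 0.025
0.092 32 Xmax [0.0143 0.0197 0.0202] Y -0.024 0.026
0.098 37 Xmax [0.0182 0.0196 0.0205] Y -0.025 0.026
0.104 39 Xmax [0.0164 0.019  0.0197] Y -0.024 0.028
```

View pics/s5d.png

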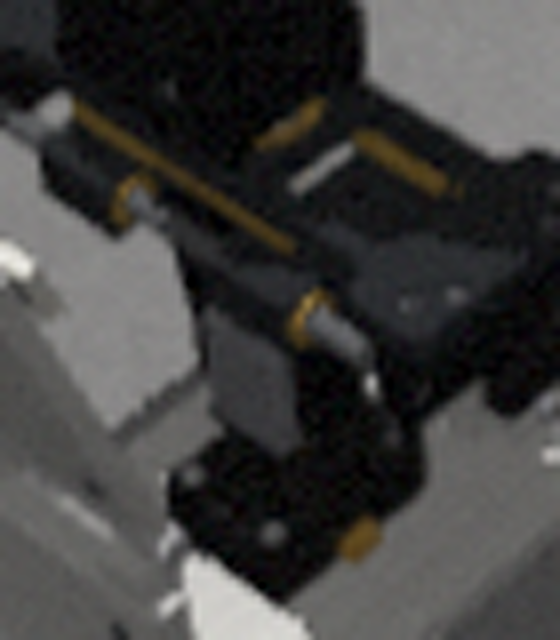

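play_rows:
  plan:
    - [[0, -0.05, -0.1, 0, 0, 0], [0.3, -0.05, -0.1, 0, 0, 0], [0.6, -0.05, -0.1, 0, 0, 0], [0.9, -0.05, -0.1, 0, 0, 0], [0.9, -0.05, -0.1, 0, 0, 0]]

```text
time_s: 9.32
tcp_pos: [0.5007, -0.0492, 0.0256]
ee_rot: [[-0.001, 0.214, 0.977], [-0.0, 0.977, -0.214], [-1.0, -0.0, -0.0]]
wrist_force: [0.4, 1.4, -0.8]
gripper_width: 0.343
```

```bash
python3 -c "
from h import *
st()"
```

```text
t 9.32 jig X,Y mm 0.48 -0.09 z 25.59 Fjig 0.1 1.5 -0.8 M [-0.04 -0.05 -0.01] yaw 77.65 g 0.343
```

play_rows:
  plan:
    - [[0.2, 0, 0, 0, 0, 0], [0.4, 0, 0, 0, 0, 0], [0.6, 0, 0, 0, 0, 0], [0.8, 0, 0, 0, 0, 0], [0.8, 0, 0, 0, 0, 0]]

```text
time_s: 9.95
tcp_pos: [0.5008, -0.0492, 0.0178]
ee_rot: [[-0.0, 0.214, 0.977], [-0.0, 0.977, -0.214], [-1.0, -0.0, -0.0]]
wrist_force: [0.4, -0.2, -1.1]
gripper_width: 0.34
```

```bash
python3 -c "
from h import *
st()"
```

```text
t 9.95 jig X,Y mm 0.54 -0.09 z 17.78 Fjig 0.4 -0.1 -1.1 M [ 0.   -0.07 -0.07] yaw 77.65 g 0.34
```

play_rows:
  plan:
    - [[0.1, 0, 0, 0, 0, 0], [0.2, 0, 0, 0, 0, 0], [0.3, 0, 0, 0, 0, 0], [0.4, 0, 0, 0, 0, 0], [0.4, 0, 0, 0, 0, 0]]

```text
time_s: 10.58
tcp_pos: [0.5009, -0.0492, 0.0149]
ee_rot: [[0.0, 0.214, 0.977], [-0.0, 0.977, -0.214], [-1.0, -0.0, 0.0]]
wrist_force: [-2.2, 0.8, 6.2]
gripper_width: 0.347
```

```bash
python3 -c "
from h import *
st()"
```

```text
t 10.57 jig X,Y mm 0.61 -0.06 z 14.89 Fjig -2.3 0.3 6.2 M [ 0.22  0.7  -0.06] yaw 77.67 g 0.347
```

play_rows:
  plan:
    - [[-0.05, 0, 0, 0, 0, 0], [-0.05, 0, 0, 0, 0, 0], [-0.05, 0, 0, 0, 0, 0], [-0.05, 0, 0, 0, 0, 0]]
  hand: 0.7

```text
time_s: 11.08
tcp_pos: [0.5008, -0.0492, 0.0143]
ee_rot: [[-0.0, 0.214, 0.977], [-0.0, 0.977, -0.214], [-1.0, -0.0, -0.0]]
wrist_force: [-0.3, 0.4, 0.4]
gripper_width: 0.672
```

play_rows:
  plan:
    - [[-3, 0, 0, 0, 0, 0], [-8, 0, 0, 0, 0, 0], [-14, 0, 0, 0, 0, 0], [-20, 0, 0, 0, 0, 0], [-26, 0, 0, 0, 0, 0]]

```text
time_s: 11.7
tcp_pos: [0.5004, -0.0492, 0.2765]
ee_rot: [[0.0, 0.214, 0.977], [0.0, 0.977, -0.214], [-1.0, 0.0, 0.0]]
wrist_force: [0.6, 0.5, -1.1]
gripper_width: 0.699
```

```bash
python3 -c "
from h import *
st()
shot('scene','s6');crop('s6',200,100,350,250,5,'s6d')
d=np.load('pics/s6.npy');P=pts('scene',d);o=np.array([.5003,-.049])
a=np.radians(-12.4);jx=np.array([np.cos(a),np.sin(a)]);jy=np.array([-jx[1],jx[0]])
rel=P[...,:2]-o;X=rel@jx;Y=rel@jy;Z=P[...,2]
m=(abs(X)<.04)&(abs(Y)<.04)&(Z>.075)&(Z<.1)&(d>0)
print(np.median(Z[m]),X[m].min(),X[m].max(),Y[m].min(),Y[m].max())
m=(abs(Y)<.035)&(Z>.14)&(X>.07)&(X<.2)&(d>0)&(Z<.28)
print(np.polyfit(Z[m],X[m],1))
go((.5003+.17*jx[0],-.049+.17*jx[1],.30),77.6)
"
```

```text
t 11.7 jig X,Y mm 0.12 -0.21 z 276.49 Fjig 0.4 0.7 -1.1 M [-0.02 -0.2   0.05] yaw 77.65 g 0.699
0.08542731992473795 -0.016889039361118244 0.018884618401567778 -0.01524784639376407 0.01563118121078409
[0.30603682 0.05105627]
shift cm [-1.13 -0.03 16.55] turn/10deg [ 0.012  0.097 -0.014] dist 0.1658 t 11.75 tcp [ 0.505  -0.05    0.2859] F [ 3.5 -0.5  7.9] J [  13.    7.   -6.    0.  -76. -115.]
```

View pics/s6d.png

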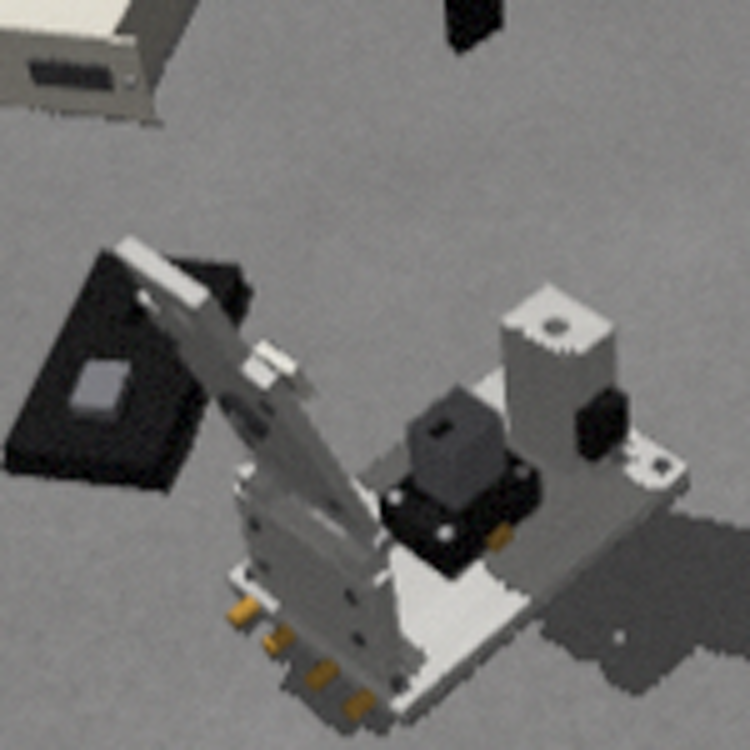

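The scene picture shows the relay standing square on the socket block at crop (455,450), with its top at 0.0854 m as it should be. The lid leans back at about 1.87 rad. Next I go behind it with the fingers shut.

play_rows:
  plan:
    - [[0, 0, 4.5, 0, 0, 0], [0, 0, 9, 0, 0, 0], [0, 0, 13.5, 0, 0, 0], [0, 0, 18.2, 0, 0, 0], [0, 0, 18.2, 0, 0, 0]]
  hand: 0

```text
time_s: 12.38
tcp_pos: [0.6802, -0.0886, 0.2701]
ee_rot: [[-0.005, 0.215, 0.977], [0.0, 0.977, -0.215], [-1.0, -0.001, -0.005]]
wrist_force: [-1.6, 0.3, -0.7]
gripper_width: 0.217
```

```bash
python3 -c "
from h import *
st()"
```

```text
t 12.38 jig X,Y mm 184.23 0.0 z 270.08 Fjig -1.6 -0.0 -0.7 M [-0.    0.11 -0.03] yaw 77.57 g 0.217
```

play_rows:
  plan:
    - [[3, 0, 0, 0, 0, 0], [6, 0, 0, 0, 0, 0], [8.2, 0, 0, 0, 0, 0], [8.2, 0, 0, 0, 0, 0], [8.2, 0, -1, 0, 0, 0]]

```text
time_s: 13.0
tcp_pos: [0.669, -0.086, 0.1935]
ee_rot: [[0.002, 0.214, 0.977], [-0.0, 0.977, -0.214], [-1.0, 0.0, 0.002]]
wrist_force: [-0.6, 0.1, 0.5]
gripper_width: 0.001
```

play_rows:
  plan:
    - [[0, 0, -2.5, 0, 0, 0], [0, 0, -4.5, 0, 0, 0], [0, 0, -6.5, 0, 0, 0], [0, 0, -8.5, 0, 0, 0]]

```text
time_s: 13.5
tcp_pos: [0.5863, -0.0676, 0.1952]
ee_rot: [[0.006, 0.213, 0.977], [0.0, 0.977, -0.213], [-1.0, 0.001, 0.006]]
wrist_force: [1.0, -0.1, 1.3]
gripper_width: 0.009
```

```bash
python3 -c "
from h import *
st()
shot('scene','s7');crop('s7',180,50,350,250,3,'s7d')
d=np.load('pics/s7.npy');P=pts('scene',d);o=np.array([.5003,-.049])
"
```

```text
t 13.5 jig X,Y mm 88.03 0.33 z 195.18 Fjig 1.0 0.1 1.3 M [-0.1  -0.48 -0.01] yaw 77.68 g 0.009
```

View pics/s7d.png

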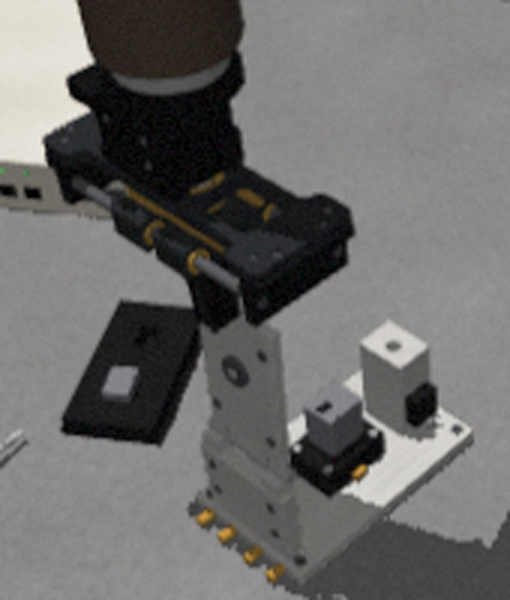

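play_rows:
  plan:
    - [[0.5, 0, -2, 0, 0, 0], [1.1, 0, -3.8, 0, 0, 0], [1.9, 0, -5.6, 0, 0, 0], [2.9, 0, -7.3, 0, 0, 0], [4.2, 0, -8.6, 0, 0, 0]]

```text
time_s: 14.18
tcp_pos: [0.5023, -0.0492, 0.1522]
ee_rot: [[0.004, 0.213, 0.977], [0.001, 0.977, -0.213], [-1.0, 0.001, 0.004]]
wrist_force: [1.0, 0.4, 1.0]
gripper_width: 0.005
```

```bash
python3 -c "
from h import *
st()"
```

```text
t 14.18 jig X,Y mm 2.0 0.27 z 152.16 Fjig 0.9 0.6 1.0 M [ 0.06 -0.03 -0.04] yaw 77.67 g 0.005
```

Following the arc: from (2,152) to (-12,138), (-30,104) and (-36,80).

play_rows:
  plan:
    - [[1.4, 0, -1.4, 0, 0, 0], [3.1, 0, -2.4, 0, 0, 0], [4.8, 0, -3.2, 0, 0, 0], [6.2, 0, -3.6, 0, 0, 0], [7, 0, -3.8, 0, 0, 0]]

```text
time_s: 14.8
tcp_pos: [0.4649, -0.0412, 0.0809]
ee_rot: [[0.001, 0.214, 0.977], [0.0, 0.977, -0.214], [-1.0, 0.001, 0.001]]
wrist_force: [0.5, -0.1, -0.0]
gripper_width: 0.004
```

```bash
python3 -c "
from h import *
st()
shot('scene','s8');crop('s8',180,50,350,250,3,'s8d')"
```

```text
t 14.8 jig X,Y mm -36.25 0.07 z 80.92 Fjig 0.5 0.0 -0.0 M [-0.1   0.01 -0.01] yaw 77.67 g 0.004
```

View pics/s8d.png

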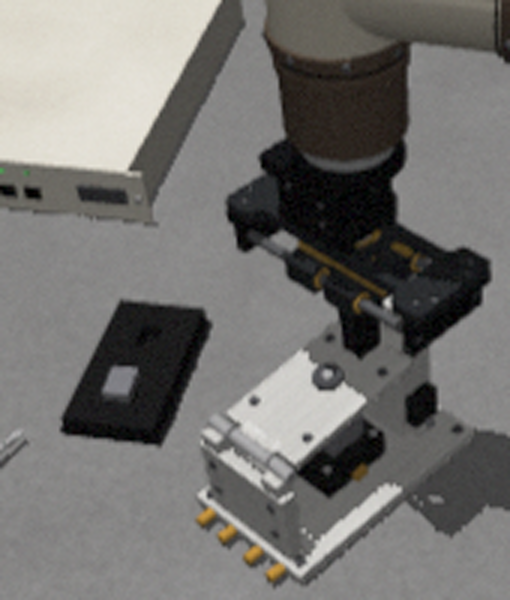

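play_rows:
  plan:
    - [[-3, 0, 0, 0, 0, 0], [-6, 2, 0, 0, 0, 0], [-6, 7, 0, 0, 0, 0], [-6, 12, 0, 0, 0, 0], [-6, 17, 0, 0, 0, 0]]
  hand: 0.5

```text
time_s: 15.48
tcp_pos: [0.502, 0.1265, 0.1418]
ee_rot: [[0.002, 0.214, 0.977], [0.001, 0.977, -0.214], [-1.0, 0.002, 0.002]]
wrist_force: [1.4, -1.2, 0.5]
gripper_width: 0.462
```

```bash
python3 -c "
from h import *
go((.458,.3015,.105),77.6)
shot('scene','s9');crop('s9',180,100,350,250,4,'s9d')
d=np.load('pics/s9.npy');P=pts('scene',d);o=np.array([.5003,-.049])
a=np.radians(-12.4);jx=np.array([np.cos(a),np.sin(a)]);jy=np.array([-jx[1],jx[0]])
rel=P[...,:2]-o;X=rel@jx;Y=rel@jy;Z=P[...,2]
m=(abs(Y)<.02)&(Z>.09)&(Z<.13)&(X>-.09)&(X<.05)&(d>0)&(abs(X)>.03)|((abs(Y)<.035)&(abs(Y)>.018)&(Z>.09)&(Z<.13)&(X>-.04)&(X<.05)&(d>0))
for k in range(4):
  c=np.polyfit(X[m],Z[m],1); m&=abs(Z-np.polyval(c,X))<.003
print(c,m.sum(),np.arctan(-c[0]),X[m].min(),Y[m].min(),Y[m].max())
print(proj('scene',(*(o-.07*jx),.115)))
crop('s9',285,130,335,190,12,'s9e')
"
```

```text
shift cm [ 3.68 16.14 -8.05] turn/10deg [ 0.004  0.012 -0.009] dist 0.1841 t 15.47 tcp [0.502  0.1265 0.1418] F [ 1.4 -1.2  0.5] J [  32.   14.  -18.    0.  -58. -135.]
[-0.08845331  0.1118184 ] 794 0.088223700402094 -0.08999893319638558 -0.0349315185020314 0.03497023270383497
[311.09585524 158.1750331 ]
```

View pics/s9e.png

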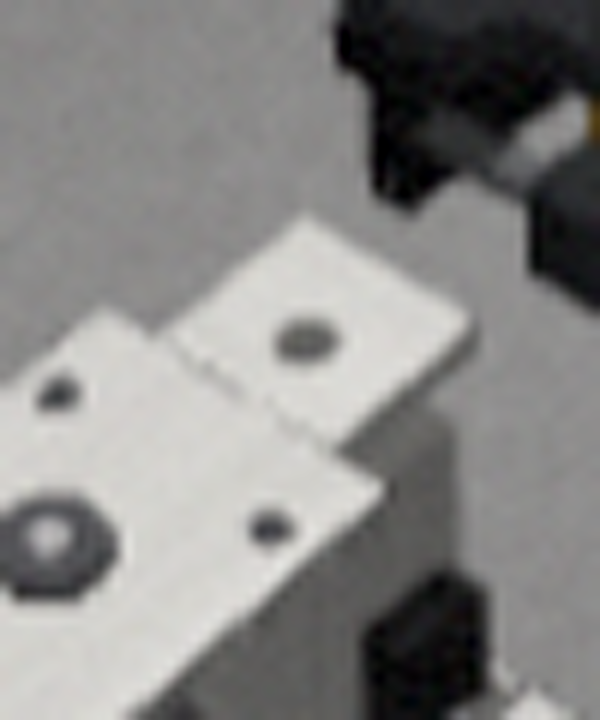

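Lid rests at 0.088 rad, its hole at about (310,158) in the scene picture. Pin candidates in the top picture are the black knob at (230,234) in the wooden block, and the turquoise ones at (202,232), (212,259), (239,264) and (263,233). The enlarged crop shows only the block's has a black knob on a steel collar, so that one is the pin.

play_rows:
  plan:
    - [[0, 5, -2.5, 0, 0, 0], [0, 10, -5, 0, 0, 0], [1, 14, -7, 0, 0, 0], [2, 16.1, -8.1, 0, 0, 0], [3, 16.1, -8.1, 0, 0, 0]]

```text
time_s: 16.15
tcp_pos: [0.4565, 0.3013, 0.1108]
ee_rot: [[0.001, 0.211, 0.977], [0.001, 0.977, -0.211], [-1.0, 0.001, 0.001]]
wrist_force: [0.5, 0.5, -0.0]
gripper_width: 0.498
```

play_rows:
  plan:
    - [[0, 0, 0, 0, 0, 0], [0, 0, 0, 0, 0, 0]]

```text
time_s: 16.4
tcp_pos: [0.457, 0.2987, 0.111]
ee_rot: [[0.001, 0.215, 0.977], [0.0, 0.977, -0.215], [-1.0, 0.001, 0.001]]
wrist_force: [-0.8, 0.7, -0.1]
gripper_width: 0.497
```

```bash
python3 -c "
from h import *
go((.458,.3015,.0235),77.6)
print(r.sense()['gripper_width'])
shot('scene','s10');crop('s10',370,130,520,300,4,'s10d')
d=np.load('pics/s10.npy');P=pts('scene',d);p=r.sense()['tcp_pos']
R=r.sense()['ee_rot'];rel=P[...,:2]-p[:2];X=rel@R[:2,2];Y=rel@R[:2,1];Z=P[...,2]
m=(abs(X)<.03)&(abs(Y)<.06)&(Z>.125)&(Z<.165)&(d>0)
print('fingers Y',Y[m].min(),Y[m].max())
m=(np.hypot(X,Y)<.025)&(Z>.086)&(Z<.094)&(d>0)
rc=cv2.minEnclosingCircle((np.c_[X[m],Y[m]]*1e3).astype(np.float32));print('knob in tool z,y',rc,m.sum())
"
```

```text
shift cm [8.75 0.29 0.04] turn/10deg [-0.001  0.003 -0.003] dist 0.0875 t 16.4 tcp [0.457  0.2987 0.111 ] F [-0.8  0.7 -0.1] J [  50.   18.  -17.    0.  -55. -153.]
0.497022661403052
fingers Y -0.031291790604945864 0.030205012854873228
knob in tool z,y ((0.36078310012817383, 3.543437957763672), 12.208785057067871) 77
```

View pics/s10d.png

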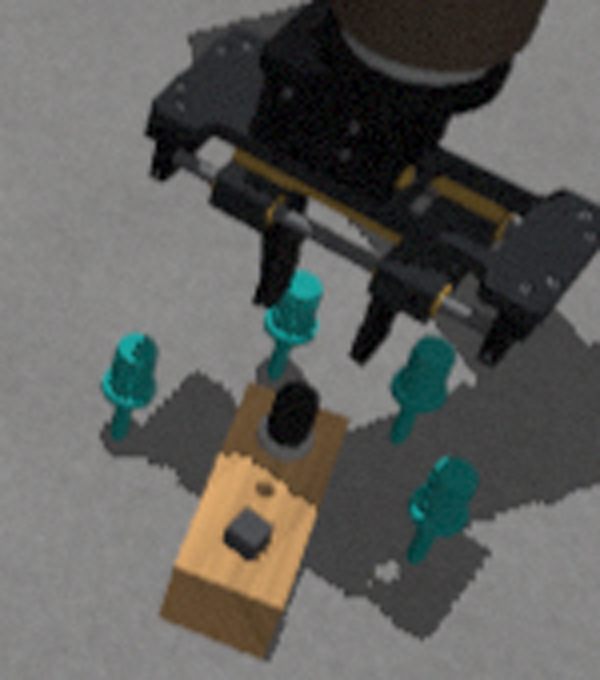

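play_rows:
  plan:
    - [[3, 0.3, 0, 0, 0, 0], [6, 0.3, 0, 0, 0, 0], [8, 0.3, 0, 0, 0, 0], [8.6, 0.3, 0, 0, 0, 0], [8.6, 0.3, 0, 0, 0, 0]]

```text
time_s: 17.08
tcp_pos: [0.4575, 0.3022, 0.0249]
ee_rot: [[0.001, 0.214, 0.977], [0.0, 0.977, -0.214], [-1.0, 0.0, 0.0]]
wrist_force: [-0.3, 0.1, 0.8]
gripper_width: 0.499
```

```bash
python3 -c "
from h import *
go((.458,.3015,.0235),77.6)"
```

```text
shift cm [ 0.14 -0.06  0.06] turn/10deg [ 0.003  0.003 -0.002] dist 0.0016 t 17.07 tcp [0.4575 0.3022 0.0249] F [-0.3  0.1  0.8] J [  50.   25.  -22.    0.  -43. -153.]
```

play_rows:
  plan:
    - [[0.1, -0.03, 0.05, 0, 0, 0], [0.1, -0.03, 0.05, 0, 0, 0], [0.1, -0.03, 0.05, 0, 0, 0], [0.1, -0.03, 0.05, 0, 0, 0], [0.1, -0.03, 0.05, 0, 0, 0]]
  hand: 0

```text
time_s: 17.7
tcp_pos: [0.4576, 0.3021, 0.0239]
ee_rot: [[0.001, 0.214, 0.977], [0.0, 0.977, -0.214], [-1.0, 0.001, 0.0]]
wrist_force: [-1.0, -0.1, 3.8]
gripper_width: 0.243
```

play_rows:
  plan:
    - [[0, 0, 0, 0, 0, 0], [0, 0, 0, 0, 0, 0]]

```text
time_s: 17.95
tcp_pos: [0.4577, 0.3021, 0.0239]
ee_rot: [[0.001, 0.214, 0.977], [0.0, 0.977, -0.214], [-1.0, 0.0, 0.0]]
wrist_force: [-1.7, -1.0, 6.2]
gripper_width: 0.242
```

```bash
python3 -c "
from h import *
go((.458,.3015,.0235),77.6);st()"
```

```text
shift cm [ 0.04 -0.05  0.05] turn/10deg [ 0.006  0.003 -0.003] dist 0.0008 t 17.95 tcp [0.4577 0.3021 0.0239] F [-1.7 -1.   6.2] J [  50.   25.  -22.    0.  -43. -153.]
t 17.95 jig X,Y mm -117.05 333.77 z 23.9 Fjig -1.5 -1.3 6.2 M [-0.11  0.38  0.02] yaw 77.66 g 0.242
```

play_rows:
  plan:
    - [[-1, 0, 0, 0, 0, 0], [-4, 0, 0, 0, 0, 0], [-8, 0, 0, 0, 0, 0], [-12, 0, 0, 0, 0, 0], [-14, 0, 0, 0, 0, 0]]

```text
time_s: 18.58
tcp_pos: [0.458, 0.3025, 0.1659]
ee_rot: [[0.002, 0.214, 0.977], [0.003, 0.977, -0.214], [-1.0, 0.003, 0.002]]
wrist_force: [1.1, -0.1, -0.8]
gripper_width: 0.247
```

```bash
python3 -c "
from h import *
a=np.radians(-12.4);jx=np.array([np.cos(a),np.sin(a)]);o=np.array([.5003,-.049])
q=o-.07*jx;print(q)
go((q[0],q[1],.16),77.6);st()
for z in (.112,.1145,.1165): 
  c=plane('scene',310.1,157.9,z)[:2]-o;print(z,c@jx,c@np.array([-jx[1],jx[0]]))"
```

```text
[ 0.43193294 -0.03396853]
shift cm [  0.5  -33.42   4.65] turn/10deg [ 0.005  0.01  -0.017] dist 0.3375 t 18.57 tcp [0.458  0.3025 0.1659] F [ 1.1 -0.1 -0.8] J [  50.   15.  -12.    0.  -62. -153.]
t 18.57 jig X,Y mm -116.8 334.18 z 165.94 Fjig 1.1 0.2 -0.8 M [-0.   -0.09  0.07] yaw 77.65 g 0.247
0.112 -0.07143658368483845 -0.004685600198187088
0.1145 -0.06952934020279895 -0.0027732938466417216
0.1165 -0.06800354541716735 -0.0012434487654054294
```

play_rows:
  plan:
    - [[0, -6, 0.8, 0, 0, 0], [0, -12, 1.7, 0, 0, 0], [0, -18, 2.5, 0, 0, 0], [0, -24, 3.4, 0, 0, 0], [0, -30, 4.2, 0, 0, 0]]

```text
time_s: 19.2
tcp_pos: [0.4336, -0.0019, 0.1636]
ee_rot: [[0.0, 0.213, 0.977], [0.0, 0.977, -0.213], [-1.0, 0.0, 0.0]]
wrist_force: [1.8, 0.1, -0.8]
gripper_width: 0.25
```

play_rows:
  plan:
    - [[0, -2.5, 0.4, 0, 0, 0], [0, -3.4, 0.4, 0, 0, 0], [0, -3.4, 0.4, 0, 0, 0], [0, -3.4, 0.4, 0, 0, 0], [0, -3.4, 0.4, 0, 0, 0]]

```text
time_s: 19.82
tcp_pos: [0.4311, -0.0334, 0.1634]
ee_rot: [[-0.0, 0.212, 0.977], [0.0, 0.977, -0.212], [-1.0, 0.0, -0.0]]
wrist_force: [0.1, 0.2, -1.1]
gripper_width: 0.243
```

```bash
python3 -c "
from h import *
st()
shot('scene','s11');crop('s11',270,80,350,190,7,'s11d')
d=np.load('pics/s11.npy');P=pts('scene',d);o=np.array([.5003,-.049])
a=np.radians(-12.4);jx=np.array([np.cos(a),np.sin(a)]);jy=np.array([-jx[1],jx[0]])
rel=P[...,:2]-o;X=rel@jx;Y=rel@jy;Z=P[...,2]
for z0 in np.arange(.1,.24,.005):
    m=(abs(X+.07)<.03)&(abs(Y)<.03)&(Z>z0)&(Z<z0+.005)&(d>0)
    if m.sum(): print(z0.round(3),m.sum(),'X',np.percentile(X[m],[50,90,100]).round(4),'Y',Y[m].min().round(4),Y[m].max().round(4))
"
```

```text
t 19.82 jig X,Y mm -70.95 0.41 z 163.36 Fjig 0.0 0.3 -1.1 M [-0.   -0.01 -0.  ] yaw 77.74 g 0.243
0.105 2 X [-0.0744 -0.071  -0.0702] Y 0.0201 0.0215
0.11 41 X [-0.0523 -0.041  -0.04  ] Y -0.0239 0.0299
0.115 275 X [-0.0612 -0.0448 -0.0401] Y -0.0296 0.0289
0.12 49 X [-0.0839 -0.0708 -0.0583] Y -0.0189 0.0222
0.145 3 X [-0.0687 -0.068  -0.0679] Y 0.0001 0.0027
0.15 6 X [-0.0677 -0.0654 -0.0651] Y -0.0006 0.0054
0.155 6 X [-0.067  -0.0662 -0.066 ] Y -0.0012 0.0046
0.16 7 X [-0.0668 -0.0662 -0.0661] Y -0.0007 0.0053
0.165 7 X [-0.0677 -0.0657 -0.0643] Y -0.0008 0.0041
0.17 7 X [-0.0681 -0.066  -0.0659] Y -0.0001 0.0056
0.175 8 X [-0.0674 -0.0654 -0.0654] Y 0.0007 0.0049
0.18 3 X [-0.0654 -0.0648 -0.0646] Y 0.0018 0.0042
0.19 10 X [-0.0587 -0.0573 -0.057 ] Y -0.0057 0.0133
0.195 31 X [-0.0604 -0.0562 -0.0558] Y -0.0137 0.0156
0.2 26 X [-0.0614 -0.0583 -0.0575] Y -0.0174 0.0195
0.205 38 X [-0.0615 -0.059  -0.0578] Y -0.0193 0.0202
0.21 35 X [-0.0616 -0.0588 -0.0586] Y -0.0188 0.0208
0.215 38 X [-0.0607 -0.0595 -0.0586] Y -0.0179 0.0206
0.22 34 X [-0.0613 -0.0587 -0.0568] Y -0.0169 0.021
0.225 57 X [-0.0641 -0.059  -0.0567] Y -0.0199 0.022
0.23 37 X [-0.0613 -0.0588 -0.0565] Y -0.0193 0.023
0.235 32 X [-0.0611 -0.0586 -0.0581] Y -0.0221 0.0247
```

View pics/s11d.png

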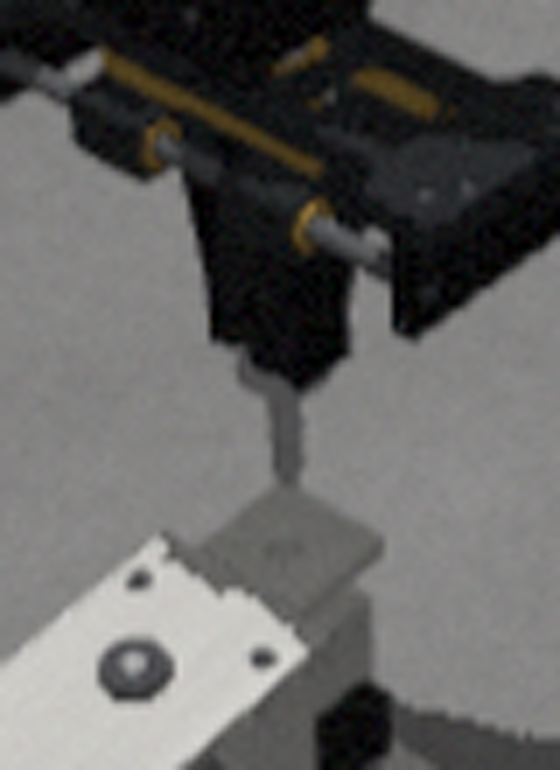

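```bash
python3 -c "
from h import *
o=np.array([.5003,-.049])
a=np.radians(-12.4);jx=np.array([np.cos(a),np.sin(a)]);jy=np.array([-jx[1],jx[0]])
d=np.load('pics/s11.npy');P=pts('scene',d)
rel=P[...,:2]-o;X=rel@jx;Y=rel@jy;Z=P[...,2]
m=(abs(X+.07)<.012)&(abs(Y)<.012)&(Z>.148)&(Z<.18)&(d>0)
for v in range(128,160):
  u=np.where(m[v])[0]
  if len(u): 
    z=np.median(Z[v,u]); q=o-.0707*jx+.0003*jy
    print(v,u.min(),u.max(),u.mean(),'Z',z.round(3),'pred',proj('scene',(*q,z))[0].round(2))
# hole pixel centroid in s9
g=cv2.cvtColor(cv2.imread('pics/s9.png'),cv2.COLOR_BGR2GRAY).astype(float)
w=g[152:164,304:317]; print(w.astype(int))
"
```

```text
137 312 312 312.0 Z 0.179 pred 310.46
138 309 312 310.5 Z 0.179 pred 310.46
139 309 312 310.5 Z 0.176 pred 310.5
140 309 312 310.5 Z 0.173 pred 310.55
141 309 312 310.5 Z 0.17 pred 310.6
142 309 312 310.5 Z 0.167 pred 310.64
143 309 312 310.5 Z 0.164 pred 310.68
144 309 312 310.5 Z 0.16 pred 310.74
145 309 312 310.5 Z 0.158 pred 310.78
146 309 312 310.5 Z 0.156 pred 310.81
147 309 312 310.5 Z 0.152 pred 310.86
148 311 311 311.0 Z 0.149 pred 310.91
[[171 195 211 211 213 215 211 208 210 208 213 212 201]
 [197 211 216 215 212 212 212 212 212 210 210 213 215]
 [213 212 214 215 213 213 213 211 215 215 212 213 214]
 [212 214 211 212 211 213 211 212 214 213 212 212 210]
 [214 213 213 213 200 176 171 172 190 211 211 214 214]
 [212 215 215 203 159 117 109 111 141 194 214 213 216]
 [211 212 213 192 116  97 100  95 109 176 217 217 216]
 [208 210 209 197 128 100  99 107 148 203 218 216 216]
 [213 210 211 209 186 174 167 182 199 218 217 217 217]
 [198 213 211 215 212 212 209 218 217 217 217 217 219]
 [185 202 214 212 215 214 214 213 217 217 219 217 213]
 [197 202 210 200 218 215 215 213 216 217 217 214 180]]
```

```bash
python3 -c "
from h import *
o=np.array([.5003,-.049])
a=np.radians(-12.4);jx=np.array([np.cos(a),np.sin(a)]);jy=np.array([-jx[1],jx[0]])
d=np.load('pics/s9.npy');P=pts('scene',d)
rel=P[...,:2]-o;X=rel@jx;Y=rel@jy;Z=P[...,2]
on=(abs(Z-(.1118-.0885*X))<.003)&(d>0)
m=on&(X<-.055)&(X>-.11)&(abs(Y)<.04)
print(cv2.minAreaRect((np.c_[X[m],Y[m]]*1e3).astype(np.float32)),X[m].min())
m=on&(X>-.05)&(X<.07)&(abs(Y)<.05)
print(cv2.minAreaRect((np.c_[X[m],Y[m]]*1e3).astype(np.float32)))
# gray-based tongue edges: subpixel check, project expected corners
for XY in ((-.0935,.023),(-.0935,-.023),(-.0515,.023),(-.0515,-.023),(-.069,0)):
  print(XY,proj('scene',(*(o+XY[0]*jx+XY[1]*jy),.1118-.0885*XY[0])).round(2))
"
```

```text
((-73.85542297363281, -0.5004730224609375), (48.45438766479492, 37.21863555908203), 89.69097137451172) -0.09254170101978047
((10.112377166748047, 0.022769927978515625), (120.12672424316406, 77.90565490722656), 0.4721999764442444)
(-0.0935, 0.023) [325.13 155.85]
(-0.0935, -0.023) [310.72 147.16]
(-0.0515, 0.023) [312.89 166.45]
(-0.0515, -0.023) [298.48 157.37]
(-0.069, 0) [310.76 157.48]
```

play_rows:
  plan:
    - [[0.6, -0.05, 0.23, 0, 0, 0], [1.4, -0.05, 0.23, 0, 0, 0], [2.2, -0.05, 0.23, 0, 0, 0], [2.2, -0.05, 0.23, 0, 0, 0], [2.2, -0.05, 0.23, 0, 0, 0]]

```text
time_s: 20.5
tcp_pos: [0.4332, -0.0352, 0.1414]
ee_rot: [[0.0, 0.214, 0.977], [-0.0, 0.977, -0.214], [-1.0, -0.0, 0.0]]
wrist_force: [-1.0, -0.0, -0.8]
gripper_width: 0.244
```

```bash
python3 -c "
from h import *
st()
shot('scene','s12');crop('s12',285,120,335,190,10,'s12d')
o=np.array([.5003,-.049])
a=np.radians(-12.4);jx=np.array([np.cos(a),np.sin(a)]);jy=np.array([-jx[1],jx[0]])
d=np.load('pics/s12.npy');P=pts('scene',d)
rel=P[...,:2]-o;X=rel@jx;Y=rel@jy;Z=P[...,2]
m=(abs(X+.07)<.014)&(abs(Y)<.012)&(Z>.125)&(Z<.157)&(d>0)
for v in range(135,170):
  u=np.where(m[v])[0]
  if len(u): print(v,u.min(),u.max(),'Z',np.median(Z[v,u]).round(3),'X',X[v,u].max().round(4),'Y',Y[v,u].max().round(4))
"
```

```text
t 20.5 jig X,Y mm -68.52 -0.96 z 141.44 Fjig -1.0 -0.2 -0.8 M [-0.06 -0.04 -0.01] yaw 77.65 g 0.244
146 308 311 Z 0.156 X -0.0638 Y 0.0037
147 308 311 Z 0.153 X -0.0639 Y 0.0042
148 308 311 Z 0.151 X -0.0631 Y 0.0039
149 308 311 Z 0.147 X -0.063 Y 0.0034
150 308 311 Z 0.144 X -0.0634 Y 0.0035
151 308 311 Z 0.142 X -0.0622 Y 0.0042
152 308 311 Z 0.138 X -0.0629 Y 0.0034
153 308 312 Z 0.134 X -0.0645 Y 0.0031
154 308 311 Z 0.132 X -0.0633 Y 0.0037
155 309 311 Z 0.129 X -0.0639 Y 0.0028
```

View pics/s12d.png

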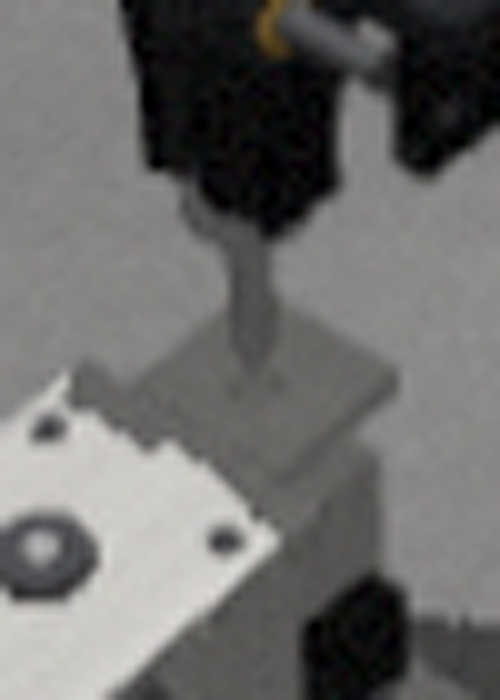

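play_rows:
  plan:
    - [[0, 0.05, 0.03, 0, 0, 0], [0.4, 0.05, 0.03, 0, 0, 0], [0.7, 0.05, 0.03, 0, 0, 0], [1.0, 0.05, 0.03, 0, 0, 0], [1.2, 0.05, 0.03, 0, 0, 0]]

```text
time_s: 21.18
tcp_pos: [0.4334, -0.0348, 0.1291]
ee_rot: [[-0.0, 0.214, 0.977], [-0.0, 0.977, -0.214], [-1.0, -0.0, -0.0]]
wrist_force: [0.1, -0.9, -1.0]
gripper_width: 0.241
```

```bash
python3 -c "
from h import *
st()"
```

```text
t 21.18 jig X,Y mm -68.41 -0.46 z 129.15 Fjig 0.3 -0.8 -1.0 M [-0.05 -0.06  0.01] yaw 77.65 g 0.241
```

play_rows:
  plan:
    - [[0.3, 0, 0, 0, 0, 0], [0.6, 0, 0, 0, 0, 0], [0.9, 0, -0.02, 0, 0, 0], [1.2, 0, -0.04, 0, 0, 0], [1.4, 0, -0.05, 0, 0, 0]]

```text
time_s: 21.8
tcp_pos: [0.4329, -0.0346, 0.1152]
ee_rot: [[-0.0, 0.214, 0.977], [-0.0, 0.977, -0.214], [-1.0, -0.0, -0.0]]
wrist_force: [0.5, 0.5, -0.3]
gripper_width: 0.249
```

```bash
python3 -c "
from h import *
st()"
```

```text
t 21.8 jig X,Y mm -68.9 -0.45 z 115.2 Fjig 0.3 0.6 -0.3 M [-0.03 -0.04 -0.01] yaw 77.65 g 0.249
```

play_rows:
  plan:
    - [[0.2, 0, -0.03, 0, 0, 0], [0.4, 0, -0.05, 0, 0, 0], [0.6, 0, -0.05, 0, 0, 0], [0.8, 0, -0.05, 0, 0, 0], [1.0, 0, -0.05, 0, 0, 0]]

```text
time_s: 22.42
tcp_pos: [0.4326, -0.0345, 0.1053]
ee_rot: [[0.0, 0.214, 0.977], [0.0, 0.977, -0.214], [-1.0, 0.0, 0.0]]
wrist_force: [0.3, 0.1, -0.9]
gripper_width: 0.245
```

```bash
python3 -c "
from h import *
st()"
```

```text
t 22.43 jig X,Y mm -69.25 -0.39 z 105.34 Fjig 0.3 0.1 -0.9 M [-0.02 -0.11  0.02] yaw 77.65 g 0.245
```

play_rows:
  plan:
    - [[0.3, 0, 0, 0, 0, 0], [0.6, 0, 0, 0, 0, 0], [0.9, 0, 0, 0, 0, 0], [1.2, 0, 0, 0, 0, 0], [1.5, 0, 0, 0, 0, 0]]

```text
time_s: 23.05
tcp_pos: [0.4325, -0.0345, 0.0902]
ee_rot: [[0.0, 0.214, 0.977], [0.0, 0.977, -0.214], [-1.0, 0.0, 0.0]]
wrist_force: [-0.6, 0.5, 0.5]
gripper_width: 0.242
```

```bash
python3 -c "
from h import *
st()"
```

```text
t 23.05 jig X,Y mm -69.29 -0.4 z 90.23 Fjig -0.7 0.4 0.5 M [-0.06 -0.05  0.01] yaw 77.65 g 0.242
```

play_rows:
  plan:
    - [[0.3, 0, 0, 0, 0, 0], [0.6, 0, 0, 0, 0, 0], [0.8, 0, 0, 0, 0, 0], [1.0, 0, 0, 0, 0, 0], [1.2, 0, 0, 0, 0, 0]]

```text
time_s: 23.68
tcp_pos: [0.4326, -0.0346, 0.0787]
ee_rot: [[0.0, 0.214, 0.977], [-0.0, 0.977, -0.214], [-1.0, -0.0, 0.0]]
wrist_force: [-2.7, -0.1, 6.1]
gripper_width: 0.242
```

```bash
python3 -c "
from h import *
st()"
```

```text
t 23.68 jig X,Y mm -69.25 -0.53 z 78.71 Fjig -2.6 -0.6 6.1 M [ 0.09  0.8  -0.04] yaw 77.67 g 0.242
```

play_rows:
  plan:
    - [[0.15, 0, 0, 0, 0, 0], [0.3, 0, 0, 0, 0, 0], [0.45, 0, 0, 0, 0, 0], [0.45, 0, 0, 0, 0, 0]]

```text
time_s: 24.18
tcp_pos: [0.4325, -0.0346, 0.0749]
ee_rot: [[0.0, 0.213, 0.977], [-0.0, 0.977, -0.213], [-1.0, -0.0, 0.0]]
wrist_force: [-4.2, 0.9, 10.6]
gripper_width: 0.243
```

```bash
python3 -c "
from h import *
st()"
```

```text
t 24.18 jig X,Y mm -69.27 -0.52 z 74.93 Fjig -4.3 -0.0 10.6 M [0.32 1.3  0.02] yaw 77.68 g 0.243
```

play_rows:
  plan:
    - [[0.1, 0, 0, 0, 0, 0], [0.2, 0, 0, 0, 0, 0], [0.2, 0, 0, 0, 0, 0], [0.2, 0, 0, 0, 0, 0]]

```text
time_s: 24.68
tcp_pos: [0.4326, -0.0347, 0.0747]
ee_rot: [[0.001, 0.213, 0.977], [-0.001, 0.977, -0.213], [-1.0, -0.001, 0.001]]
wrist_force: [-9.7, 2.3, 23.6]
gripper_width: 0.247
```

```bash
python3 -c "
from h import *
st()
shot('scene','s13');crop('s13',200,80,350,230,5,'s13d')
o=np.array([.5003,-.049])
a=np.radians(-12.4);jx=np.array([np.cos(a),np.sin(a)]);jy=np.array([-jx[1],jx[0]])
d=np.load('pics/s13.npy');P=pts('scene',d)
rel=P[...,:2]-o;X=rel@jx;Y=rel@jy;Z=P[...,2]
m=(abs(Y)<.036)&(X>-.045)&(X<.06)&(Z>.095)&(Z<.115)&(d>0)&(np.hypot(X,Y)>.02)
for k in range(4):
  c=np.polyfit(X[m],Z[m],1); m&=abs(Z-np.polyval(c,X))<.003
print(c,m.sum())
"
```

```text
t 24.68 jig X,Y mm -69.2 -0.55 z 74.65 Fjig -10.0 0.1 23.6 M [0.81 2.78 0.01] yaw 77.73 g 0.247
[-0.00073254  0.10419908] 875
```

View pics/s13d.png

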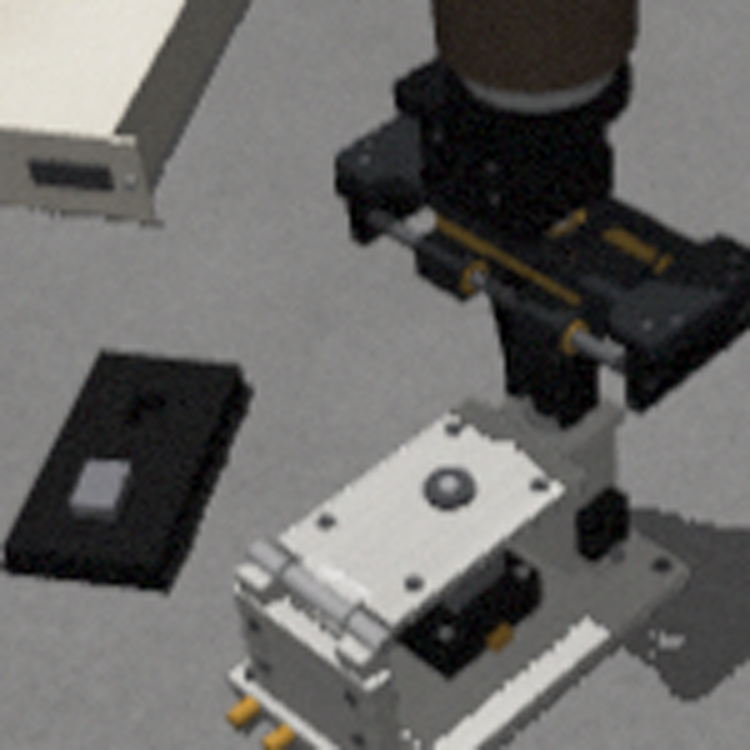

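play_rows:
  plan:
    - [[-0.03, 0, 0, 0, 0, 0], [-0.03, 0, 0, 0, 0, 0], [-0.03, 0, 0, 0, 0, 0], [-0.03, 0, 0, 0, 0, 0], [-0.03, 0, 0, 0, 0, 0]]

```text
time_s: 25.35
tcp_pos: [0.4326, -0.0347, 0.0747]
ee_rot: [[0.001, 0.213, 0.977], [-0.001, 0.977, -0.213], [-1.0, -0.001, 0.001]]
wrist_force: [-7.9, 2.6, 21.3]
gripper_width: 0.245
```

```bash
python3 -c "
from h import *
st();print(r.finish_job())"
```

```text
t 25.35 jig X,Y mm -69.2 -0.57 z 74.71 Fjig -8.3 0.8 21.3 M [ 0.8   2.61 -0.03] yaw 77.72 g 0.245
the job is handed in; nothing more can be done
None
```

I plugged the relay fully home and swung the lid down onto it. Then I pushed the black-knobbed pin through the lid into the post and handed the job in at 25.4 s, still gripping and pressing the pin.

**Last checks:**
- **Lid:** the scene depth gave a slope under 0.001 rad, so it is shut.
- **Pin:** the tool stood at the height worked out for the pin fully home, with no slip. The arm felt 21 N down, steady on a hard stop. Collar height and plunger travel were not measured directly, only inferred from this.
- **Relay:** before the lid went down, its top was at 0.0854 m (0.085 expected) and it was within about 1 mm of the socket centre.

**What failed or disagreed:**
- **First grasp missed:** the shut fingers' true tips were about 37 mm higher than the reported tool height, so the gripper closed above the relay without touching it. I used the corrected height from then on.
- **Cameras and arm:** they disagreed by about 1–2 mm sideways. I aligned the pin by its position against the lid's hole in one picture.
- **Sideways force:** about 8 N remained on the pin at the end.

The tray and its blank looked unmoved in the last picture. I did not check the other bystanders again.

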